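# Ready the parts washer and start it on resin-gummed chuck jaws

### The job

Get the bench parts washer going: lay the filter cartridge in its cradle in the filter bay, then refit the yellow hatch by tucking its lip under the ledge at the low end and swinging the top edge down until it lies flush in its seat. Hang the wire basket inside the tank by its lip on the tank's rim, and put every dirty chuck jaw on the bench into it, in whatever order suits. When all that is done press the start button fully in and let it go; leave the other things on the bench where they are, and never press start while the hatch is off.

Things in the scene. Friction and masses are not known exactly. Their poses are not given: they have to be found in the camera images.
- washer: Green bench parts washer, fixed; 233 mm deep (x; front faces -x, to the robot), 370 wide (y), 135 high. Origin: centre of its underside, z up. Left (+y): open steel tank (see tank_in, tank_rim). Right: filter bay (bay) under a sloping hatch seat (hatch_seat), and behind that a flat top, z 135 mm, x 22 to 115, with the start button.
- tank_in (a point): Centre of the tank's floor, 12 mm above the bench. Inside, the tank is 155 x 155 mm along the washer's x and y; vertical walls 6 mm thick, rim 118 mm above this floor (130 mm above the bench), 25 mm proud of the green deck around it.
- tank_rim (a point): Middle of the top of the tank's rear (far) wall: on the centre line of the 6 mm wall, at rim height, 130 mm above the bench. The inside of the tank is towards the washer's -x from here.
- bay (a point): Centre of the filter bay's flat floor, 42 mm above the bench. Here is the cradle: ribs 5 mm high make a pocket 83 mm (washer's x) by 44 mm (y) inside, in which the cartridge lies, long axis along the washer's x. The bay's mouth is 92 mm (x) by 126 mm (y), centred here within 10 mm; nothing else inside.
- hatch_seat: Fixed sloping frame for the hatch. x runs up the slope (22 deg, away from the robot), z is the outward normal. Origin and axes = those of the hatch when shut. Side rails and a top rail carry it at z = 0; cheeks 8 mm high at y = +-79 mm and a stop 8 mm high at x = 67.5 mm frame it (4 mm spare each side, 5 mm along), so the lip must go under the ledge first. No latch: weight and ledge hold it.
- ledge (a point): Middle of the aluminium ledge's free edge, at its underside: hatch_seat x -50.5, z 11 mm. Below it is the lip's slot, 170 mm wide (y): floor at hatch_seat z 0, back wall at x -62.5, so 12 mm deep and 11 mm high. The ledge is 4 mm thick.
- hatch: Yellow hatch, 0.2 kg, lying outer face up. Origin: centre of its underside; x from lip to top edge, z outwards. 125 (x) x 150 (y) mm: at -x a lip 20 mm long (x -62.5 to -42.5), 140 wide, 4 thick, level with the underside; the rest is 12 mm thick. Amid the outer face a black pull, centred at x = y = 0: 50 (x) x 16 (y) mm, z 12 to 46 mm; pinch it across y.
- cartridge: Filter cartridge: white pleated paper, 33 mm across, between two blue square end caps 36 x 36 mm; 75 mm long along its x axis, 0.06 kg. Origin at its centre, 18 mm above what it lies on.
- basket: Steel wire basket, 0.22 kg. Origin: centre of its underside, z up. Tray 95 (x) x 130 (y) mm, walls 3 mm thick, 40 high. At +x a bent lip 80 mm wide: underside at z 50, out to x 60, then 14 mm down; gap for a rim x 47.5 to 57 (9.5 mm). Red grip tab on the lip: x 46 to 56, y +-20, z 54 to 90 mm. Hung on a tank wall its origin is 76 to 80 mm above the bench and it sags up to 0.08 rad.
- jaw1: Steel chuck jaw with brown resin on it: foot 38 x 20 x 12 mm (x, y, z) with a block 26 x 20 x 16 mm centred on it, 28 mm tall in all, about 0.12 kg. Origin: centre of its underside, z up. Stands on the bench at any yaw. May be absent (None).
- jaw2: Steel chuck jaw with brown resin on it: foot 38 x 20 x 12 mm (x, y, z) with a block 26 x 20 x 16 mm centred on it, 28 mm tall in all, about 0.12 kg. Origin: centre of its underside, z up. Stands on the bench at any yaw. May be absent (None).
- jaw3: Steel chuck jaw with brown resin on it: foot 38 x 20 x 12 mm (x, y, z) with a block 26 x 20 x 16 mm centred on it, 28 mm tall in all, about 0.12 kg. Origin: centre of its underside, z up. Stands on the bench at any yaw. May be absent (None).
- jaw4: Steel chuck jaw with brown resin on it: foot 38 x 20 x 12 mm (x, y, z) with a block 26 x 20 x 16 mm centred on it, 28 mm tall in all, about 0.12 kg. Origin: centre of its underside, z up. Stands on the bench at any yaw. May be absent (None).
- start_top (a point): Centre of the top of the green start button on the washer's flat top; push straight down.
- start (a joint): Start button travel, 0 released to 0.006 m fully down; sprung, about 5 N; it comes back up.
- chuck_key: Bystander: steel T-handled chuck key, about 95 x 70 mm, lying flat.
- tape_roll: Bystander: black tape roll, 90 mm across, 24 mm high.
- abrasive_roll: Bystander: red-brown abrasive roll on end, 52 mm across, 50 mm high.
- faceplate: Bystander: dark steel faceplate, 80 mm across, 30 mm high.
- turned_bowl: Bystander: turned wooden bowl, 110 mm across, 50 mm high.
- drive_centre: Bystander: small steel drive centre, 70 mm long, 28 mm across, lying down.
- wax_jar: Bystander: amber jar of wax, 68 mm across, 70 mm tall.
Not all that is in view belongs to the job. Leave any orange look-alike of the cartridge alone.

How it is judged:
By the outcome, as a careful person would: the job done as asked, in the order asked, and still so for the second after the job is handed in, with the robot touching nothing.
Of jaw1, jaw2, jaw3, jaw4 only 2 to 4 are there at a start; the rules pass over those that are not, and their reading is None.
At some moment in a run one of jaw1, jaw2, jaw3, jaw4, cartridge, basket, hatch may be knocked a few centimetres aside while the robot is not near it.
It also fails if it takes over 210 s, if anything falls off the work surface, if the arm or the gripper's body presses on something with over 40 N, if the wrist force passes 120 N, or if a joint passes its speed limit or range.

### The arm

A 6-joint arm with a two-finger parallel gripper is mounted at the origin on the work surface. World frame = base frame: x ahead of the robot, y to its left, z up, the work surface at z = 0. Lengths are in m, angles in rad, forces in N, time in s.
With the tool pointing down it reaches from about 0.25 to 0.85 m from the base axis. Payload 12.5 kg.
Tool frame: the origin (TCP) lies midway between the tips of the shut fingers; the grasp point (between the pads) lies 19 mm behind it (manip.grip_depth is the distance from the TCP to the grasp point, in m); z points along the fingers, y is the line along which they close (so a half turn about z gives the same grasp; the last joint's range is limited). The gripper opens to 93 mm and grips with 3 to 60 N. Pads are 15 mm wide; open, the fingers measure 128 mm over their backs; the gripper's body (75 mm by 188 mm) begins 65 mm behind the grasp point.
Start: joints at [-1.347, 0.351, 1.652, -0, 1.139, -0.085], TCP at [0.167, -0.524, 0.219] pointing down, gripper open.
Joint ranges: [-2.75, 2.75], [-0.79, 2.1], [0.01, 2.65], [-1.57, 4.71], [0.07, 3.14], [-2.87, 2.87]. Speed limits (rad/s): [2.22, 2.22, 2.79, 3.14, 3.14, 3.14].

### API

Orientations are given as a rotation vector (axis times angle).
In Python, from workcell import manip, grab_frame gives the robot as it stands.
- The arm moves only by the tool servo_tool, never from a script. Its argument "targets" is a list of rows, each a list of 7 numbers: the shift along the tool's x, y, z in m, then the turn, a rotation vector about the tool's x, y, z in degrees, then the finger opening in m, from 0 to 0.093. A call has 1 to 12 rows; each row is the pose to reach, as a shift and turn from the pose commanded when the call began, along the tool's axes at that moment; what a row does not reach only later rows make up. A row lasts 1/10 s, in which the tool goes at most 50 mm and 8.59 degrees, less where a joint would pass 70% of its speed; a pose out of reach is approached as far as the arm can. A call with a gripper value outside its range is refused whole. The fingers move at their own pace and stop on an object; "squeeze" is the grip in N (left out, the last holds). Time passes only in rows, so rows that repeat a pose let the fingers close. It gives the time, the measured TCP pose, the force, the opening and the grip force at its end, in the units of the state.
- manip.get_obs(): the state, without advancing time (a new reading comes with each control period).
- grab_frame(name): name is "side" or "top" or "wrist"; returns a dict with "color" (420x560x3 uint8, blue, green, red), "intrinsics" (3x3 intrinsics, pixels), "dist" ([k1, k2, p1, p2, k3] as OpenCV has them; the pictures are not rectified), "R" (3x3) and "t" (3): a world point X has camera coordinates R X + t; the wrist camera has in their place "tool_from_camera" (4x4, takes a point from camera to tool coordinates, whose origin is the TCP and whose axes are the flange's). Camera axes: x right, y down, z forward; pixel columns grow to the right and rows downward; lengths in m; the calibration is good to about 2 mm. A picture is of the moment at which its call begins: read the wrist's pose just before it. There is no depth.
- manip.hand_in(): hands the job in; it is judged then, once.
The state is a dict: "time": time; "joints": joint angles; "qd": joint speeds; "joint_efforts": joint torques, N m; "ee_pos": TCP position; "ee_rot": TCP orientation; "wrist_force": force on the tool from outside, world axes, zero at the start; "wrist_torque": the same for the moment, N m; "grip_width": finger opening in m; "gripper_force": force on a finger pad.
Only numpy, scipy, OpenCV 4.12 (cv2) and the standard library are available. Lean on these libraries where they do the work, as an engineer would, in place of code of your own. Each camera call takes 0.05 s, during which the arm holds its last target. There are 200 camera calls.

## Working session

There is one attempt and no reset: what is moved stays moved. The work goes in short steps, Python scripts to look and compute and a tool call to move; the robot and the scene stay as the last step left them, time stands still between calls to the robot, and variables do not carry over. Pictures are saved under pics/ and viewed, at most 14 in all, crops included, and the job is handed in when it is done.

Besides the shell and the picture viewer there is one more tool, called after "Emit:" as a command line: name --pt "numbers of a row" for each row, then --argument value for the rest. servo_tool: Moves the arm, as the interface text tells. Its arguments: {"type":"object","properties":{"targets":{"type":"array"},"squeeze":{"type":"number"}},"required":["targets"]}

```bash
ls; mkdir -p pics; python3 - <<'E'
from workcell import manip, grab_frame
import cv2,numpy as np
o=manip.get_obs(); print(o)
print(manip.grip_depth)
for n in("side","top","wrist"):
    f=grab_frame(n); cv2.imwrite(f"pics/{n}0.png",f["color"])
    print(n,{k:np.round(v,4).tolist() for k,v in f.items() if k!="color"})
E
```

```text
pics
{'time': 0.0, 'joints': array([-1.34659238e+00,  3.51231602e-01,  1.65241217e+00,  3.53505377e-06,
        1.13910352e+00, -8.45851626e-02]), 'qd': array([ 0.00105556, -0.00175642,  0.00104613,  0.00103357,  0.00097646,
        0.00044851]), 'joint_efforts': array([ 4.88366732e-04, -4.97321320e+01, -2.85254055e+01,  6.99286675e-02,
        2.56709842e-02, -8.94275399e-05]), 'ee_pos': array([ 0.16710496, -0.52364282,  0.2181085 ]), 'ee_rot': array([-3.10308484e+00, -4.82940575e-01,  1.21436585e-04]), 'wrist_force': array([0.20328142, 0.35293432, 0.12508655]), 'wrist_torque': array([-0.00616916, -0.03378532,  0.0335672 ]), 'gripper_force': 0.0, 'grip_width': 0.09279061248238868}
0.0188
side {'intrinsics': [[391.0335, 0.0, 280.9701], [0.0, 391.0335, 215.5782], [0.0, 0.0, 1.0]], 'dist': [-0.0165, 0.0, 0.0, 0.0, 0.0], 'R': [[0.9899, -0.1417, -0.0025], [-0.076, -0.5162, -0.8531], [0.1196, 0.8447, -0.5218]], 't': [-0.5591, 0.1231, 1.0339]}
top {'intrinsics': [[421.0497, 0.0, 272.6844], [0.0, 421.0497, 214.7413], [0.0, 0.0, 1.0]], 'dist': [-0.0253, 0.0, 0.0, 0.0, 0.0], 'R': [[0.0069, -0.9998, 0.0207], [-0.9948, -0.0089, -0.1019], [0.1021, -0.0199, -0.9946]], 't': [-0.0674, 0.58, 1.3779]}
wrist {'intrinsics': [[296.2326, 0.0, 282.2358], [0.0, 296.2326, 211.8138], [0.0, 0.0, 1.0]], 'dist': [-0.0543, 0.0, 0.0, 0.0, 0.0], 'tool_from_camera': [[-0.0001, -0.9675, -0.2529, 0.0703], [1.0, -0.0005, 0.0013, 0.0009], [-0.0014, -0.2529, 0.9675, -0.1657], [0.0, 0.0, 0.0, 1.0]]}
```

View pics/top0.png

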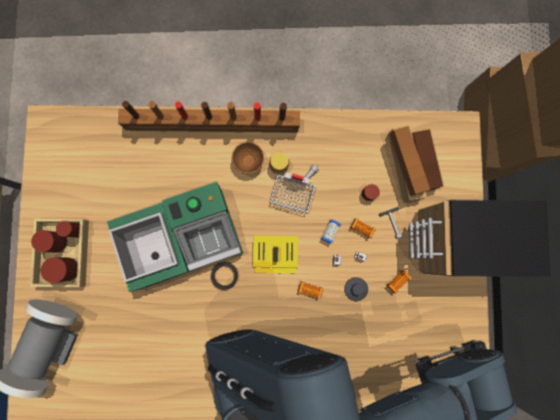

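View pics/side0.png

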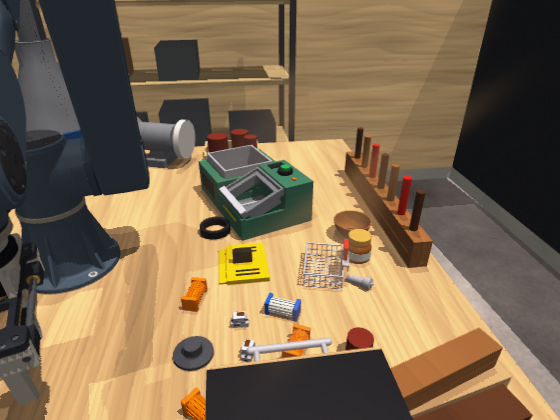

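Top view: tank (150,250), bay (210,238), start (194,204), hatch (275,254), basket (292,195), cartridge white/blue (331,232), orange look-alikes (362,228), (310,290), (400,280); jaws about (337,260), (360,257). The arm may be hiding more.

```bash
cat > h.py <<'E'
from workcell import manip, grab_frame
import cv2,numpy as np
from scipy.spatial.transform import Rotation as Ro
np.set_printoptions(suppress=True,precision=4)
def cam(n,save=None):
    o=manip.get_obs(); f=grab_frame(n)
    if n=="wrist":
        Rt=Ro.from_rotvec(o["ee_rot"]).as_matrix(); T=f["tool_from_camera"]
        Rwc=Rt@T[:3,:3]; c=Rt@T[:3,3]+o["ee_pos"]; f["R"]=Rwc.T; f["t"]=-Rwc.T@c
    if save:
        cv2.imwrite(f"pics/{save}.png",f["color"]); np.savez(f"pics/{save}.npz",**f)
    return f
def load(s): return dict(np.load(f"pics/{s}.npz"))
def ray(f,uv):
    p=cv2.undistortPoints(np.array(uv,float).reshape(-1,1,2),f["intrinsics"],f["dist"]).reshape(-1,2)
    d=np.c_[p,np.ones(len(p))]@f["R"]; return -f["R"].T@f["t"],d
def plane(f,uv,z):
    c,d=ray(f,uv); return c+d*((z-c[2])/d[:,2])[:,None]
def tri(fs,uvs):
    A=np.zeros((3,3));b=np.zeros(3)
    for f,uv in zip(fs,uvs):
        c,d=ray(f,[uv]);d=d[0]/np.linalg.norm(d[0]);P=np.eye(3)-np.outer(d,d);A+=P;b+=P@c
    return np.linalg.solve(A,b)
def proj(f,X):
    return cv2.projectPoints(np.array(X,float).reshape(-1,3),cv2.Rodrigues(f["R"])[0],f["t"],f["intrinsics"],f["dist"])[0].reshape(-1,2)
def down(yaw): # tool down, tool x axis at world yaw
    c,s=np.cos(yaw),np.sin(yaw); return np.array([[c,s,0],[s,-c,0],[0,0,-1.]])
def go(p,R=None):
    "shift (mm) and turn (deg) in tool axes to reach TCP p with R"
    o=manip.get_obs(); R0=Ro.from_rotvec(o["ee_rot"]).as_matrix()
    R=R0 if R is None else R
    return np.round(R0.T@(np.array(p)-o["ee_pos"])*1000,1), np.round(np.degrees(Ro.from_matrix(R0.T@R).as_rotvec()),2)
E
python3 - <<'E'
from h import *
f=cam("top","top1"); cam("side","side1"); print("cam",-f["R"].T@f["t"])
for n,uv,z in [("cart",(331,232),.018),("hatch",(275,254),.012),("basket",(292,195),.04),("j1",(337,260),.02),("j2",(360,257),.02),("tank",(150,250),.13),("bay",(210,238),.1),("start",(194,204),.14)]:
    print(n,plane(f,[uv],z)[0])
c=f["color"]
cv2.imwrite("pics/cA.png",cv2.resize(c[160:310,225:425],None,fx=4,fy=4,interpolation=cv2.INTER_CUBIC))
print(go([.45,-.1,.45],down(0)))
E
```

```text
cam [ 0.4367 -0.0348  1.4309]
cart [ 0.525  -0.2601  0.018 ]
hatch [ 0.4499 -0.0719  0.012 ]
basket [ 0.6464 -0.1267  0.04  ]
j1 [ 0.4312 -0.2793  0.02  ]
j2 [ 0.4417 -0.3569  0.02  ]
tank [0.4581 0.315  0.13  ]
bay [0.4978 0.1357 0.1   ]
start [0.6003 0.1821 0.14  ]
(array([ 398.3, -318. , -231.4]), array([-0.03,  0.  , 17.69]))
```

View pics/cA.png

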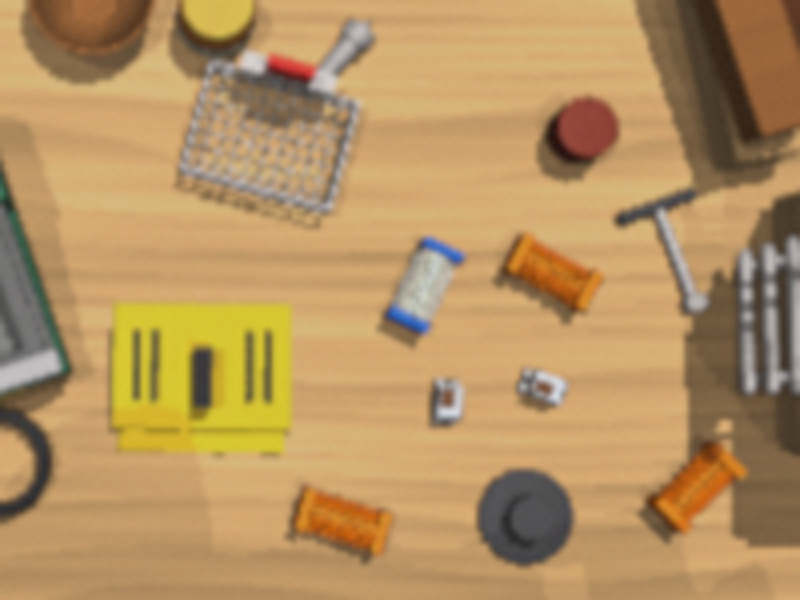

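The crop confirms it: white cartridge with blue caps at (425,285), orange look-alikes at (550,272), (343,520), (698,487). Jaws stand at (448,400) and (541,387). Next I take wrist overviews of both areas.

Emit:
servo_tool --pt "0.344 -0.147 -0.132 0 0 17.7 0.093" --pt "0.344 -0.147 -0.132 0 0 17.7 0.093" --pt "0.344 -0.147 -0.132 0 0 17.7 0.093" --pt "0.344 -0.147 -0.132 0 0 17.7 0.093" --pt "0.344 -0.147 -0.132 0 0 17.7 0.093" --pt "0.344 -0.147 -0.132 0 0 17.7 0.093" --pt "0.344 -0.147 -0.132 0 0 17.7 0.093" --pt "0.344 -0.147 -0.132 0 0 17.7 0.093" --pt "0.344 -0.147 -0.132 0 0 17.7 0.093" --pt "0.344 -0.147 -0.132 0 0 17.7 0.093" --pt "0.344 -0.147 -0.132 0 0 17.7 0.093" --pt "0.344 -0.147 -0.132 0 0 17.7 0.093"

```text
time: 1.45
ee_pos: [0.4493, -0.2801, 0.3501]
ee_rot: [-3.141, 0.003, 0.001]
wrist_force: [-0.1, 1.2, 0.4]
grip_width: 0.0932
gripper_force: 0.0
```

```bash
python3 - <<'E'
from h import *
o=manip.get_obs();print(o["time"],o["ee_pos"],o["joints"])
cam("wrist","w1"); print(go([.43,.2,.40],down(.3)))
E
```

```text
1.45 [ 0.4493 -0.2801  0.3501] [-0.6454  0.2096  1.5158 -0.0002  1.4171  0.9272]
(array([ -20.3, -480.1,  -49.6]), array([ -0.03,   0.03, -17.29]))
```

View pics/w1.png

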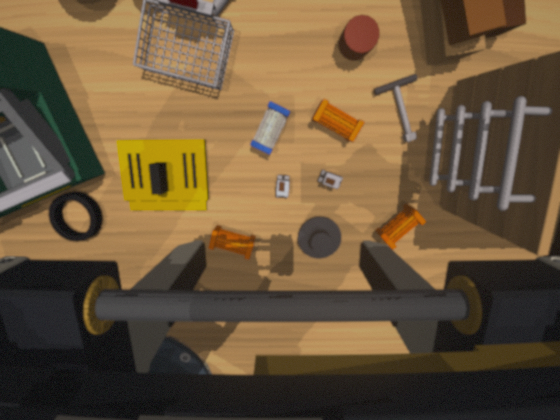

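Wrist view: basket (183,50), hatch (165,175), cartridge (270,128), jaws (283,186) and (330,180), orange look-alikes (338,120), (232,241), (402,226). On to the washer.

Emit:
servo_tool --pt "-0.02 -0.48 -0.05 0 0 -17.2 0.093" --pt "-0.02 -0.48 -0.05 0 0 -17.2 0.093" --pt "-0.02 -0.48 -0.05 0 0 -17.2 0.093" --pt "-0.02 -0.48 -0.05 0 0 -17.2 0.093" --pt "-0.02 -0.48 -0.05 0 0 -17.2 0.093" --pt "-0.02 -0.48 -0.05 0 0 -17.2 0.093" --pt "-0.02 -0.48 -0.05 0 0 -17.2 0.093" --pt "-0.02 -0.48 -0.05 0 0 -17.2 0.093" --pt "-0.02 -0.48 -0.05 0 0 -17.2 0.093" --pt "-0.02 -0.48 -0.05 0 0 -17.2 0.093" --pt "-0.02 -0.48 -0.05 0 0 -17.2 0.093" --pt "-0.02 -0.48 -0.05 0 0 -17.2 0.093"

```text
time: 2.7
ee_pos: [0.4303, 0.2002, 0.4003]
ee_rot: [3.106, 0.47, -0.001]
wrist_force: [-0.1, -0.3, 0.2]
grip_width: 0.0926
gripper_force: 0.0
```

```bash
python3 - <<'E'
from h import *
o=manip.get_obs();print(o["time"],o["ee_pos"],o["joints"])
w=cam("wrist","w2")["color"];t=cam("top","top2")["color"]
cv2.imwrite("pics/cW.png",cv2.resize(w[0:300,130:530],None,fx=2,fy=2,interpolation=cv2.INTER_CUBIC))
E
```

```text
2.7 [0.4303 0.2002 0.4003] [ 0.3376  0.0778  1.5525 -0.0003  1.5119  1.6079]
```

View pics/cW.png

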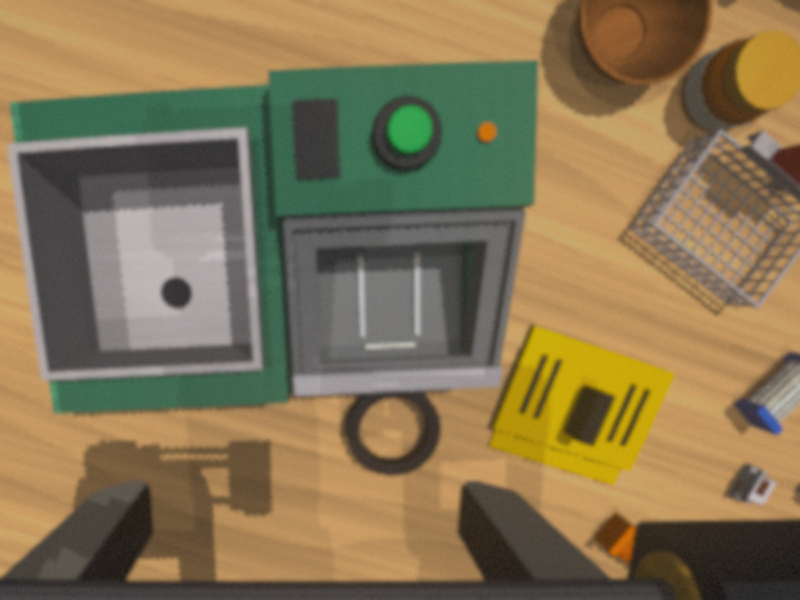

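View pics/top2.png

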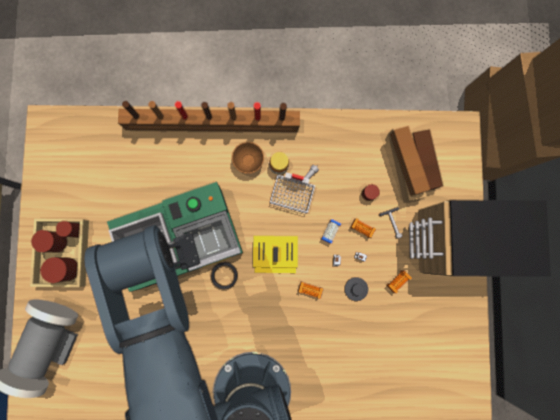

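Only two jaws appear. Washer crop: tank rim outer corners (11,147), (248,128), (263,372), (45,378); button (410,127); cradle ribs x 362–418; ledge free edge (294,374)–(500,368). I'll compute poses and view a side crop to triangulate.

```bash
python3 - <<'E'
from h import *
w=load("w2");s=load("side1")
P=lambda pts:np.array(pts)/2.+[130,0]
c=plane(w,P([(11,147),(248,128),(263,372),(45,378)]),.130)
print(c, np.linalg.norm(np.diff(np.r_[c,c[:1]],axis=0),axis=1))
# square fit: axes x (front->rear), y(right->left)
q=167/2*1e-3*np.array([[1,1],[1,-1],[-1,-1],[-1,1]])
m=c[:,:2].mean(0);H=q.T@(c[:,:2]-m);yaw=np.arctan2(H[0,1]-H[1,0],H[0,0]+H[1,1])
print("tank",m,"yaw",yaw,np.degrees(yaw))
Rw=np.array([[np.cos(yaw),-np.sin(yaw)],[np.sin(yaw),np.cos(yaw)]])
loc=lambda X:(X[:,:2]-m)@Rw*1000
print("res",loc(c))
print("flat top",loc(plane(w,P([(272,72),(537,62),(533,206),(278,216)]),.135)))
print("but",loc(plane(w,P([(410,127)]),.15)), loc(plane(load("top1"),[(194,204)],.15)))
print("ribs",loc(plane(w,P([(362,250),(362,335),(418,335),(418,250),(390,346)]),.047)))
for z in(.08,.09,.1,.11): print("ledge",z,loc(plane(w,P([(294,374),(500,368),(295,396),(500,386)]),z)))
b=s["color"];cv2.imwrite("pics/cS.png",cv2.resize(b[135:275,180:360],None,fx=4.2,fy=4.2,interpolation=cv2.INTER_CUBIC))
E
```

```text
[[0.5182 0.4389 0.13  ]
 [0.5764 0.2842 0.13  ]
 [0.4177 0.227  0.13  ]
 [0.365  0.383  0.13  ]] [0.1654 0.1687 0.1646 0.163 ]
tank [0.4693 0.3333] yaw 0.34516663546407084 19.776591440821864
res [[ 81.7349  82.8964]
 [ 84.1149 -82.4553]
 [-84.5561 -82.5125]
 [-81.2938  82.0714]]
flat top [[ 117.1187 -100.9153]
 [ 117.4393 -277.4941]
 [  25.0093 -277.6238]
 [  25.1106  -99.9491]]
but [[  75.8906 -189.3183]] [[  70.3603 -187.7546]]
ribs [[   1.9795 -166.0919]
 [ -69.7383 -164.4757]
 [ -71.8292 -213.4743]
 [   0.0695 -213.5328]
 [ -80.4196 -188.8462]]
ledge 0.08 [[ -95.7889 -104.2826]
 [ -98.2223 -275.9682]
 [-114.4594 -104.2025]
 [-113.5219 -276.5251]]
ledge 0.09 [[ -94.0532 -104.5227]
 [ -96.4365 -272.6752]
 [-112.3395 -104.4442]
 [-111.4213 -273.2206]]
ledge 0.1 [[ -92.3175 -104.7627]
 [ -94.6508 -269.3822]
 [-110.2196 -104.6858]
 [-109.3207 -269.9162]]
ledge 0.11 [[ -90.5818 -105.0027]
 [ -92.865  -266.0892]
 [-108.0997 -104.9275]
 [-107.22   -266.6117]]
```

View pics/cS.png

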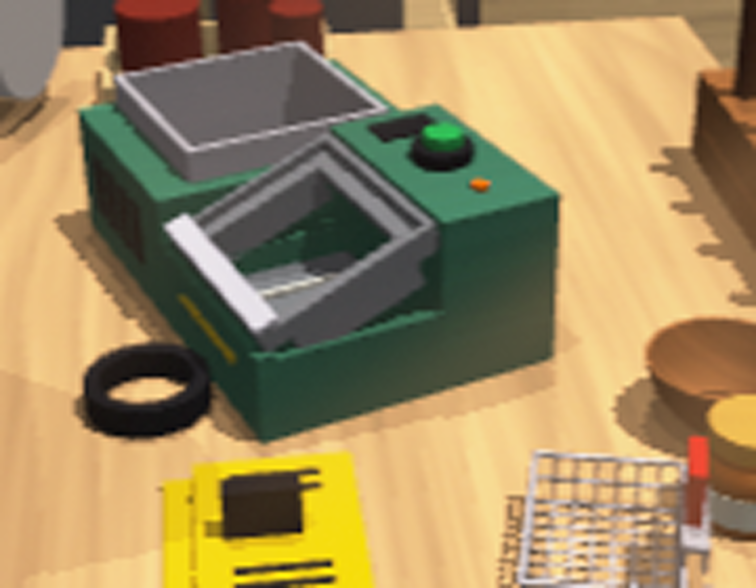

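Side crop: ledge strip corners (187,213)–(277,315) on the free edge, (165,222)–(258,332) at the front; button at (446,133). Triangulating.

```bash
python3 - <<'E'
from h import *
w=load("w2");s=load("side1");t=load("top1")
P=lambda p:np.array(p)/2.+[130,0]
S=lambda p:np.array(p)/4.2+[180,135]-.4
m=np.array([.4693,.3333]);yaw=.345;Rw=np.array([[np.cos(yaw),-np.sin(yaw)],[np.sin(yaw),np.cos(yaw)]])
def L(X): return np.r_[(X[:2]-m)@Rw,X[2]]*1000
for n,a,b in [("ledgeL",(294,374),(187,213)),("ledgeR",(500,368),(277,315)),("ledgeFL",(295,396),(165,222)),("ledgeFR",(500,386),(258,332)),
  ("button",(410,127),(446,130)),("tankTR",(248,128),(388,108)),("tankBR",(263,372),(190,152)),("tankTL",(11,147),(297,42)),("topR",(537,62),(557,197))]:
    X=tri([w,s],[P(a),S(b)]); print(n,L(X),proj(w,X)[0]-P(a))
E
```

```text
ledgeL [ -93.3481 -104.6596   93.7175] [ 0.0086 -0.0231]
ledgeR [ -94.8702 -271.694    94.0607] [ 0.2154 -0.4916]
ledgeFL [-111.455  -104.7864   90.8847] [ 0.1543 -0.4103]
ledgeFR [-110.6729 -274.7164   87.1486] [ 0.3391 -0.7829]
button [  75.8284 -188.6823  156.8839] [ 0.4368 -1.1362]
tankTR [ 83.7524 -82.6762 132.2725] [ 0.0268 -0.093 ]
tankBR [-82.1317 -83.6087 132.0832] [ 0.5254 -1.4   ]
tankTL [ 81.1585  82.8661 130.4743] [-0.0849  0.3654]
topR [ 117.3542 -277.7821  133.4385] [-0.2274  0.4893]
```

```bash
cat >> h.py <<'E'
m=np.array([.4693,.3333]);wy=.345;Rw=np.array([[np.cos(wy),-np.sin(wy)],[np.sin(wy),np.cos(wy)]])
def W(x,y,z): return np.r_[m+Rw@np.array([x,y])/1e3,z/1e3]   # tank frame mm -> world m
SEAT=(-41.6,-189.,97.5); BAY=(-37.,-189.3,42.)
def blobs(f,lo,hi,roi=None,amin=15):
    h=cv2.cvtColor(f["color"],cv2.COLOR_BGR2HSV); k=cv2.inRange(h,np.array(lo),np.array(hi))
    if roi: q=np.zeros_like(k);q[roi[1]:roi[3],roi[0]:roi[2]]=1;k*=q
    cs=cv2.findContours(k,cv2.RETR_EXTERNAL,cv2.CHAIN_APPROX_NONE)[0]
    return sorted([c for c in cs if cv2.contourArea(c)>=amin],key=cv2.contourArea,reverse=True)
def cen(c): M=cv2.moments(c);return np.array([M["m10"],M["m01"]])/M["m00"]
E
python3 - <<'E'
from h import *
for n,r in (("w1",None),("top2",None)):
    f=load(n); print(n)
    b=blobs(f,(105,120,60),(125,255,255),(200,60,400,280) if n=="w1" else (300,200,400,280),6)
    C=[cen(x) for x in b];print("blue",[(cv2.contourArea(x),np.round(cen(x))) for x in b])
    if len(C)>=2:
        X=plane(f,C[:2],.025);d=X[0]-X[1];print("cart",X.mean(0),np.linalg.norm(d),"axis",np.arctan2(d[1],d[0]))
    y=blobs(f,(22,150,100),(34,255,255),(100,100,350,300))[0]
    r=cv2.boxPoints(cv2.minAreaRect(y));print("hatch rect",plane(f,r,.008)[:,:2].tolist())
    red=blobs(f,(0,170,80),(6,255,255),(150,0,340,300) if n=="w1" else (280,165,310,190),4)
    print("red",[(cv2.contourArea(x),cen(x),plane(f,[cen(x)],.07)[0]) for x in red][:3])
f=load("w1"); h=cv2.cvtColor(f["color"],cv2.COLOR_BGR2HSV)
for (u,v) in((283,186),(330,180)):
    p=h[v-18:v+18,u-18:u+18]; k=(cv2.inRange(p,(0,0,0),(179,70,255)));c=max(cv2.findContours(k,0,1)[0],key=cv2.contourArea)
    print(cv2.contourArea(c),cen(c)+[u-18,v-18],plane(f,[cen(c)+[u-18,v-18]],.016)[0],cv2.minAreaRect(c))
    cv2.imwrite(f"pics/j{u}.png",cv2.resize(f["color"][v-18:v+18,u-18:u+18],None,fx=8,fy=8))
E
```

```text
w1
blue [(76.0, array([278., 109.])), (70.5, array([261., 147.]))]
cart [ 0.5303 -0.2609  0.025 ] 0.06612838060754134 axis -0.4580242915704182
hatch rect [[0.5153799011401266, 0.0008899418861241237], [0.5133258510401313, -0.15703228197272684], [0.3905849017621256, -0.14939305515733503], [0.3909769623218865, 0.018118227456599745]]
red []
top2
blue [(13.0, array([326., 240.])), (6.0, array([335., 222.]))]
cart [ 0.529  -0.2577  0.025 ] 0.06657983617214468 axis 2.6705749586859953
hatch rect [[0.5099941970634474, 0.0027104861404900205], [0.5111735630230508, -0.14611067517267923], [0.38695025913397973, -0.14626590031527126], [0.38605086512100356, 0.0012966663170943457]]
red [(20.5, array([297.4228, 176.7886]), array([ 0.7025, -0.1425,  0.07  ]))]
250.0 [282.3253 186.0087] [ 0.4346 -0.2814  0.016 ] ((17.5, 18.0), (22.0, 13.0), 90.0)
264.0 [329.8024 179.3636] [ 0.4459 -0.3621  0.016 ] ((17.664384841918945, 17.561643600463867), (22.237817764282227, 13.927896499633789), 20.556045532226562)
```

```bash
python3 - <<'E'
from h import *
print(go([.530,-.260,.16],down(-.465)))
E
```

```text
(array([-39.9, 468.3, 240.6]), array([ 0.02,  0.02, 43.75]))
```

Emit:
servo_tool --pt "-0.04 0.468 0.1 0 0 43.7 0.07" --pt "-0.04 0.468 0.1 0 0 43.7 0.07" --pt "-0.04 0.468 0.1 0 0 43.7 0.07" --pt "-0.04 0.468 0.1 0 0 43.7 0.07" --pt "-0.04 0.468 0.1 0 0 43.7 0.07" --pt "-0.04 0.468 0.1 0 0 43.7 0.07" --pt "-0.04 0.468 0.24 0 0 43.7 0.07" --pt "-0.04 0.468 0.24 0 0 43.7 0.07" --pt "-0.04 0.468 0.24 0 0 43.7 0.07" --pt "-0.04 0.468 0.24 0 0 43.7 0.07" --pt "-0.04 0.468 0.24 0 0 43.7 0.07" --pt "-0.04 0.468 0.24 0 0 43.7 0.07"

```text
time: 4.0
ee_pos: [0.5276, -0.2618, 0.1555]
ee_rot: [-3.054, 0.728, 0.011]
wrist_force: [-0.7, 0.5, -0.2]
grip_width: 0.07
gripper_force: 0.0
```

```bash
python3 - <<'E'
from h import *
f=cam("wrist","w3"); b=blobs(f,(105,120,60),(125,255,255),None,30);C=[cen(x) for x in b][:2];print(C,[cv2.contourArea(x) for x in b])
X=plane(f,C,.030);d=X[0]-X[1];a=np.arctan(d[1]/d[0]);print(X,np.linalg.norm(d),a)
p=X.mean(0);print(go([p[0],p[1],.010],down(a)))
o=manip.get_obs();print(o["ee_pos"])
E
```

```text
[array([278.5921, 171.8609]), array([280.1485, 235.7979])] [281.5, 202.0]
[[ 0.5598 -0.2748  0.03  ]
 [ 0.4999 -0.2461  0.03  ]] 0.06641533095795814 -0.44665549555703815
(array([  2. ,  -0.6, 148.2]), array([-0.01,  0.26, -1.16]))
[ 0.5284 -0.2604  0.1582]
```

View pics/w3.png

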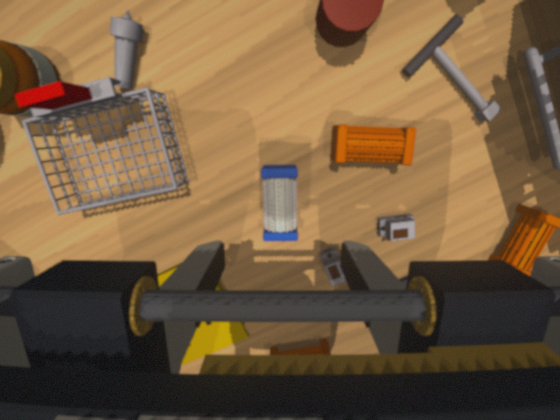

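Cartridge centred at (280,203) between the fingers and lined up. Descend, grip, lift.

Emit:
servo_tool --pt "0.001 -0.001 0.05 0 0 -1.1 0.06" --pt "0.001 -0.001 0.1 0 0 -1.1 0.06" --pt "0.001 -0.001 0.125 0 0 -1.1 0.06" --pt "0.001 -0.001 0.14 0 0 -1.1 0.06" --pt "0.001 -0.001 0.148 0 0 -1.1 0.06" --pt "0.001 -0.001 0.148 0 0 -1.1 0.06" --pt "0.001 -0.001 0.148 0 0 -1.1 0.02" --pt "0.001 -0.001 0.148 0 0 -1.1 0.02" --pt "0.001 -0.001 0.148 0 0 -1.1 0.02" --pt "0.001 -0.001 0.148 0 0 -1.1 0.02" --pt "0.001 -0.001 0.148 0 0 -1.1 0.02" --squeeze 12

```text
time: 5.15
ee_pos: [0.532, -0.258, 0.0131]
ee_rot: [3.064, -0.691, 0.001]
wrist_force: [-0.6, -1.1, 4.0]
grip_width: 0.0307
gripper_force: 12.0
```

Emit:
servo_tool --pt "0 0 -0.04 0 0 0 0.02" --pt "0 0 -0.09 0 0 0 0.02" --pt "0 0 -0.14 0 0 0 0.02" --pt "0 0 -0.19 0 0 0 0.02" --pt "0 0 -0.22 0 0 0 0.02" --pt "0 0 -0.22 0 0 0 0.02"

```text
time: 5.75
ee_pos: [0.5333, -0.2587, 0.2373]
ee_rot: [3.062, -0.69, 0.012]
wrist_force: [0.2, 0.7, -0.6]
grip_width: 0.0306
gripper_force: 12.0
```

```bash
python3 - <<'E'
from h import *
o=manip.get_obs();print(o["ee_pos"],o["grip_width"])
f=cam("wrist","w4"); b=blobs(f,(105,120,60),(125,255,255),None,30);C=[cen(x) for x in b][:2];print(C)
p=W(*BAY)
print(p,go([p[0],p[1],.20],down(wy)))
E
```

```text
[ 0.5333 -0.2587  0.2373] 0.030623581446494977
[array([282.3952, 213.1469]), array([282.4075, 326.9275])]
[0.4985 0.1426 0.042 ] (array([-202.5, -347.5,   33.5]), array([  0.09,  -0.18, -45.17]))
```

Emit:
servo_tool --pt "-0.202 -0.347 0.0 0 0 -45.1 0.02" --pt "-0.202 -0.347 0.0 0 0 -45.1 0.02" --pt "-0.202 -0.347 0.0 0 0 -45.1 0.02" --pt "-0.202 -0.347 0.0 0 0 -45.1 0.02" --pt "-0.202 -0.347 0.0 0 0 -45.1 0.02" --pt "-0.202 -0.347 0.0 0 0 -45.1 0.02" --pt "-0.202 -0.347 0.03 0 0 -45.1 0.02" --pt "-0.202 -0.347 0.03 0 0 -45.1 0.02" --pt "-0.202 -0.347 0.03 0 0 -45.1 0.02" --pt "-0.202 -0.347 0.03 0 0 -45.1 0.02" --pt "-0.202 -0.347 0.03 0 0 -45.1 0.02"

```text
time: 6.9
ee_pos: [0.4981, 0.1414, 0.2021]
ee_rot: [3.095, 0.537, -0.002]
wrist_force: [-0.6, -0.2, -0.4]
grip_width: 0.0305
gripper_force: 12.0
```

```bash
python3 - <<'E'
from h import *
o=manip.get_obs();print(o["ee_pos"],o["grip_width"],o["time"],o["joints"])
f=cam("wrist","w5"); b=blobs(f,(105,120,60),(125,255,255),None,30);C=[cen(x) for x in b][:2];
Rt=Ro.from_rotvec(o["ee_rot"]).as_matrix()
X=plane(f,C,o["ee_pos"][2]+.020);t=(X-o["ee_pos"])@Rt*1000;print("caps in tool",t)
off=t.mean(0)[0]/1000
p=W(*BAY)-np.r_[Rw[:,0]*off,0]
print(go([p[0],p[1],.056],down(wy)))
cv2.imwrite("pics/c5.png",cv2.resize(f["color"][60:360,120:460],None,fx=1.8,fy=1.8))
E
```

```text
[0.4981 0.1414 0.2021] 0.030498433423187876 6.9 [ 0.1868  0.3118  1.7516 -0.0003  1.0794  1.4144]
caps in tool [[ 33.4697   1.0641 -20.0403]
 [-35.502  -11.9558 -19.9581]]
(array([  1.8,  -1.4, 146.4]), array([ 0.01,  0.03, -0.14]))
```

View pics/c5.png

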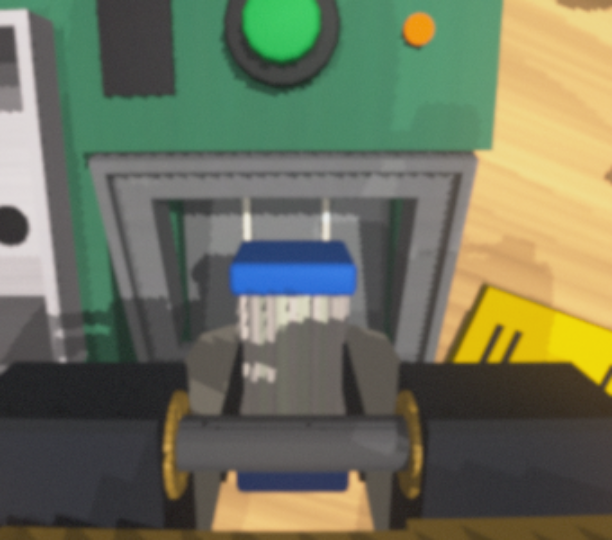

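Cartridge is held straight over the cradle, its cap at (293,270) between ribs at 247 and 325. Lower and release.

Emit:
servo_tool --pt "0.001 -0.002 0.05 0 0 0 0.02" --pt "0.001 -0.002 0.09 0 0 0 0.02" --pt "0.001 -0.002 0.12 0 0 0 0.02" --pt "0.001 -0.002 0.135 0 0 0 0.02" --pt "0.001 -0.002 0.142 0 0 0 0.02" --pt "0.001 -0.002 0.147 0 0 0 0.02" --pt "0.001 -0.002 0.147 0 0 0 0.02" --pt "0.001 -0.002 0.147 0 0 0 0.02"

```text
time: 7.75
ee_pos: [0.499, 0.1443, 0.0565]
ee_rot: [-3.095, -0.537, -0.002]
wrist_force: [0.8, 0.3, -0.5]
grip_width: 0.031
gripper_force: 12.0
```

Emit:
servo_tool --pt "0 0 0 0 0 0 0.048" --pt "0 0 0 0 0 0 0.048" --pt "0 0 0 0 0 0 0.048" --pt "0 0 -0.04 0 0 0 0.048" --pt "0 0 -0.09 0 0 0 0.048" --pt "0 0 -0.14 0 0 0 0.06" --pt "-0.06 0 -0.17 0 0 0 0.06" --pt "-0.06 0 -0.17 0 0 0 0.06" --pt "-0.06 0 -0.17 0 0 0 0.06"

```text
time: 8.65
ee_pos: [0.4412, 0.1241, 0.2272]
ee_rot: [3.095, 0.537, 0.004]
wrist_force: [0.3, 0.4, -0.4]
grip_width: 0.0601
gripper_force: 0.0
```

```bash
python3 - <<'E'
from h import *
o=manip.get_obs();print(o["ee_pos"],o["time"])
f=cam("wrist","w6")
cv2.imwrite("pics/c6.png",cv2.resize(f["color"][60:320,120:520],None,fx=2,fy=2))
b=blobs(f,(105,120,60),(125,255,255),None,30);X=plane(f,[cen(x) for x in b[:2]],.075)
print([((x[:2]-m)@Rw*1000) for x in X])
t=load("top2"); 
E
```

```text
[0.4412 0.1241 0.2272] 8.65
[array([  -4.6705, -188.8458]), array([ -69.6434, -188.5547])]
```

View pics/c6.png

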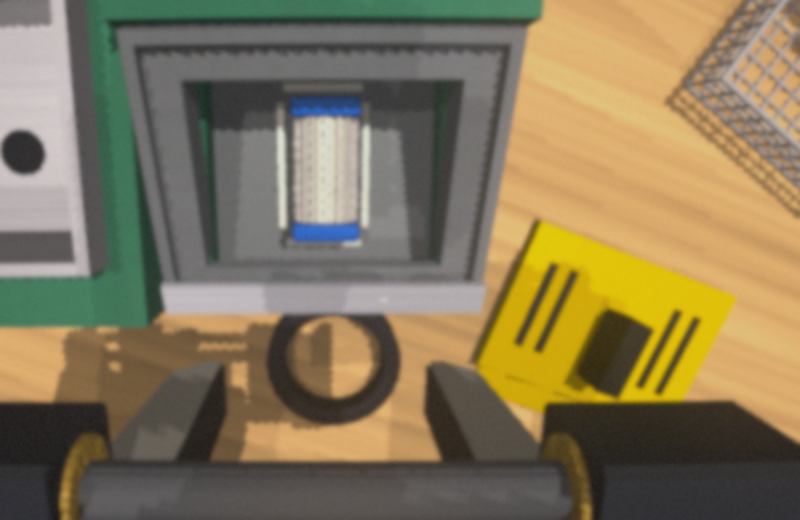

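Cartridge lies inside the ribs (x 285–368, y 90–240 in the crop). Now the hatch.

```bash
python3 - <<'E'
from h import *
w=load("w2");v=load("w6")
P=lambda p:np.array(p)/2.+[130,0]; Q=lambda p:np.array(p)/2.+[120,60]
for n,a,b in [("L",(294,374),(161,284)),("R",(500,368),(486,284)),("FL",(295,396),(165,314)),("FR",(500,386),(484,312))]:
    X=tri([w,v],[P(a),Q(b)]);print(n,(X[:2]-m)@Rw*1000,X[2]*1000)
print(go([.45,-.072,.25],down(0)))
E
```

```text
L [ -93.0661 -104.7779] 97.17304306077557
R [-100.5538 -280.416 ] 66.52021335320721
FL [-111.3832 -104.3897] 91.789785289339
FR [-113.7632 -277.0295] 78.42508047065273
(array([-58.6, 187.5, -23.7]), array([-0.  , -0.11, 19.68]))
```

Emit:
servo_tool --pt "-0.058 0.187 -0.024 0 0 19.7 0.06" --pt "-0.058 0.187 -0.024 0 0 19.7 0.06" --pt "-0.058 0.187 -0.024 0 0 19.7 0.06" --pt "-0.058 0.187 -0.024 0 0 19.7 0.06" --pt "-0.058 0.187 -0.024 0 0 19.7 0.06" --pt "-0.058 0.187 -0.024 0 0 19.7 0.06" --pt "-0.058 0.187 -0.024 0 0 19.7 0.06"

```text
time: 9.4
ee_pos: [0.4506, -0.0705, 0.2489]
ee_rot: [-3.141, -0.001, 0.002]
wrist_force: [0.1, -0.9, -0.6]
grip_width: 0.0603
gripper_force: 0.0
```

```bash
python3 - <<'E'
from h import *
v=load("w6");Q=lambda p:np.array(p)/2.+[120,60]
print("ledge",[((x[:2]-m)@Rw*1000) for x in plane(v,[Q(p) for p in((161,284),(486,284))],.093)])
f=cam("wrist","w7"); b=blobs(f,(20,130,60),(36,255,255),None,300)[0]
k=np.zeros(f["color"].shape[:2],np.uint8);cv2.drawContours(k,[b],-1,255,-1)
h=cv2.cvtColor(f["color"],cv2.COLOR_BGR2HSV);d=((h[...,2]<70)&(k>0)).astype(np.uint8)*255
cs=sorted(cv2.findContours(d,0,1)[0],key=cv2.contourArea)[-3:]
print([(cv2.contourArea(c),cen(c)) for c in cs])
r=cv2.boxPoints(cv2.minAreaRect(b));print(cv2.minAreaRect(b),plane(f,r,.010)[:,:2])
# far edge yaw & pull box
X=plane(f,cv2.boxPoints(cv2.minAreaRect(cs[-1])),.046);print("pull",X[:,:2],cv2.minAreaRect(cs[-1]))
cv2.imwrite("pics/c7.png",cv2.resize(f["color"][80:330,120:440],None,fx=2.4,fy=2.4))
print(manip.get_obs()["ee_pos"])
E
```

```text
ledge [array([ -94.2796, -103.6399]), array([ -94.5972, -272.9234])]
[(261.0, array([284.5083, 189.4579]))]
((285.5, 184.0), (113.0, 90.0), 0.0) [[ 0.3896  0.0048]
 [ 0.5155 -0.0006]
 [ 0.5156 -0.1512]
 [ 0.3897 -0.1575]]
pull [[ 0.4771 -0.0688]
 [ 0.4771 -0.08  ]
 [ 0.4297 -0.0802]
 [ 0.4297 -0.0687]] ((284.5, 189.5), (37.0, 9.0), 90.0)
[ 0.4505 -0.0703  0.2491]
```

View pics/c7.png

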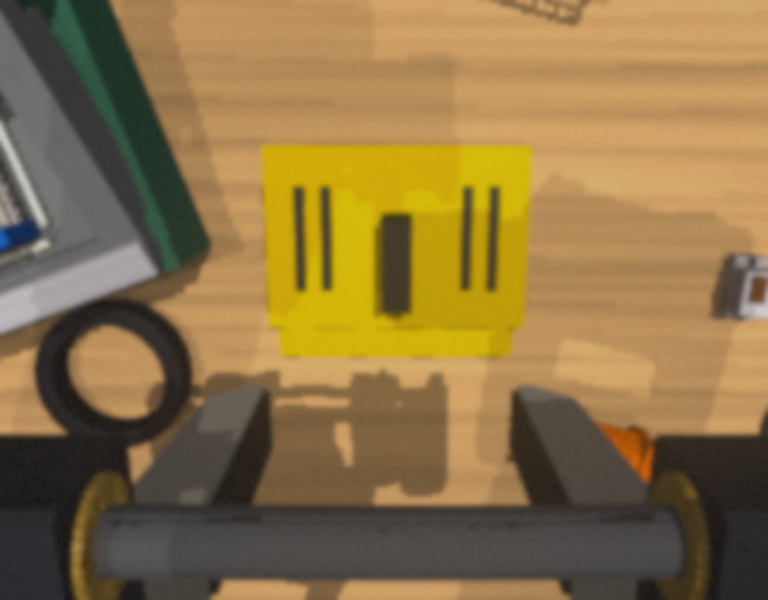

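Hatch is square to the tool; the pull is at crop (396,263) and the lip faces the robot. Grip the pull.

Emit:
servo_tool --pt "0.002 0.0045 0.05 0 0 0 0.045" --pt "0.002 0.0045 0.1 0 0 0 0.045" --pt "0.002 0.0045 0.15 0 0 0 0.045" --pt "0.002 0.0045 0.19 0 0 0 0.045" --pt "0.002 0.0045 0.215 0 0 0 0.045" --pt "0.002 0.0045 0.229 0 0 0 0.045" --pt "0.002 0.0045 0.229 0 0 0 0.045" --pt "0.002 0.0045 0.229 0 0 0 0.005" --pt "0.002 0.0045 0.229 0 0 0 0.005" --pt "0.002 0.0045 0.229 0 0 0 0.005" --pt "0.002 0.0045 0.229 0 0 0 0.005" --pt "0.002 0.0045 0.229 0 0 0 0.005" --squeeze 40

```text
time: 10.65
ee_pos: [0.4527, -0.0758, 0.0213]
ee_rot: [3.142, -0.0, 0.002]
wrist_force: [-0.3, 3.3, 7.0]
grip_width: 0.0156
gripper_force: 40.0
```

```bash
cat >> h.py <<'E'
def seatT(sx,sy,sz,tilt=0,g=(0,0,0)):
    """TCP pose with the hatch origin at seat (sx,sy,sz) mm, tilt deg extra (top edge up); g: hatch origin in tool frame (m)"""
    R=Ro.from_euler("z",wy)*Ro.from_euler("y",-22,degrees=True); o=W(*SEAT)+R.apply(np.array([sx,sy,sz])/1e3)
    Rh=(R*Ro.from_euler("y",-tilt,degrees=True)).as_matrix(); Rt=Rh@np.diag([1,-1,-1.])
    return o-Rt@np.array(g), Rt
E
python3 - <<'E'
from h import *
o=manip.get_obs();print(o["ee_pos"],o["ee_rot"],o["grip_width"],o["gripper_force"])
E
```

```text
[ 0.4527 -0.0758  0.0213] [ 3.1415 -0.0004  0.0016] 0.015601816326218527 40.00186622142792
```

Emit:
servo_tool --pt "0 0 -0.03 0 0 0 0.005" --pt "0 0 -0.08 0 0 0 0.005" --pt "0 0 -0.13 0 0 0 0.005" --pt "0 0 -0.18 0 0 0 0.005" --pt "0 0 -0.23 0 0 0 0.005" --pt "0 0 -0.25 0 0 0 0.005" --pt "0 0 -0.25 0 0 0 0.005"

```text
time: 11.35
ee_pos: [0.4532, -0.0761, 0.2732]
ee_rot: [3.14, -0.0, 0.008]
wrist_force: [0.7, 0.3, -2.9]
grip_width: 0.0156
gripper_force: 40.0
```

```bash
cat >> h.py <<'E'
def tipT(tx,tz,tilt,back=0,g=(0,0,.0213),sy=0):
    d=np.radians(tilt); return seatT(tx+(62.5+back)*np.cos(d),sy,tz+(62.5+back)*np.sin(d),tilt,g)
E
python3 - <<'E'
from h import *
o=manip.get_obs();print(o["ee_pos"],o["grip_width"])
p,R=tipT(-60.5,2,15,40); print(p)
print("above",go(p+[0,0,.06],R)); print("pre",go(p,R)); 
f=cam("side","s2"); cv2.imwrite("pics/c8.png",cv2.resize(f["color"][120:330,120:420],None,fx=2.5,fy=2.5))
E
```

```text
[ 0.4532 -0.0761  0.2732] 0.015601706577874432
[0.5055 0.1455 0.1554]
above (array([  52. , -221.7,   57.8]), array([  6.51,  36.35, -19.03]))
pre (array([  51.7, -221.8,  117.8]), array([  6.51,  36.35, -19.03]))
```

Emit:
servo_tool --pt "0.0 -0.221 0.0 6.5 36.3 -19.0 0.005" --pt "0.0 -0.221 0.0 6.5 36.3 -19.0 0.005" --pt "0.0 -0.221 0.0 6.5 36.3 -19.0 0.005" --pt "0.0 -0.221 0.0 6.5 36.3 -19.0 0.005" --pt "0.0 -0.221 0.0 6.5 36.3 -19.0 0.005" --pt "0.0 -0.221 0.0 6.5 36.3 -19.0 0.005" --pt "0.052 -0.221 0.058 6.5 36.3 -19.0 0.005" --pt "0.052 -0.221 0.058 6.5 36.3 -19.0 0.005" --pt "0.052 -0.221 0.058 6.5 36.3 -19.0 0.005" --pt "0.052 -0.221 0.058 6.5 36.3 -19.0 0.005"

```text
time: 12.4
ee_pos: [0.5039, 0.1444, 0.2109]
ee_rot: [-2.841, -0.49, -0.934]
wrist_force: [0.1, -0.8, -1.7]
grip_width: 0.0156
gripper_force: 40.0
```

```bash
python3 - <<'E'
from h import *
o=manip.get_obs();print(o["ee_pos"],o["grip_width"],o["joints"])
for b in (40,20,10): 
    p,R=tipT(-60.5,2,15,b);print(b,go(p,R))
f=cam("wrist","w8"); cv2.imwrite("pics/c8.png",cv2.resize(f["color"][0:420,60:520],None,fx=1.4,fy=1.4))
E
```

```text
[0.5039 0.1444 0.2109] 0.015560372943638061 [0.1175 0.0921 2.1675 0.4935 0.2924 0.9152]
40 (array([-31.4,  -0.2,  45.8]), array([-0.15,  0.57, -0.25]))
20 (array([-51.4,  -0.1,  46. ]), array([-0.15,  0.57, -0.25]))
10 (array([-61.4,  -0. ,  46.1]), array([-0.15,  0.57, -0.25]))
```

View pics/c8.png

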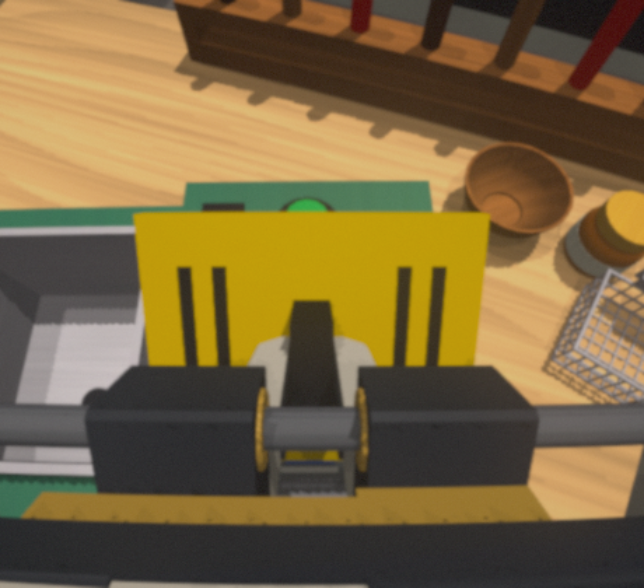

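The hatch is held square above the seat. Lower to the pre-insertion pose and slide the lip in.

Emit:
servo_tool --pt "-0.031 0 0.03 -0.15 0.5 -0.2 0.005" --pt "-0.031 0 0.046 -0.15 0.5 -0.2 0.005" --pt "-0.031 0 0.046 -0.15 0.5 -0.2 0.005" --pt "-0.041 0 0.046 -0.15 0.5 -0.2 0.005" --pt "-0.051 0 0.046 -0.15 0.5 -0.2 0.005" --pt "-0.056 0 0.046 -0.15 0.5 -0.2 0.005" --pt "-0.059 0 0.046 -0.15 0.5 -0.2 0.005" --pt "-0.059 0 0.046 -0.15 0.5 -0.2 0.005"

```text
time: 13.25
ee_pos: [0.4855, 0.1387, 0.1412]
ee_rot: [-2.835, -0.495, -0.956]
wrist_force: [0.4, 0.3, -2.7]
grip_width: 0.016
gripper_force: 40.0
```

```bash
python3 - <<'E'
from h import *
o=manip.get_obs();print(o["ee_pos"],o["wrist_force"],o["wrist_torque"])
for b in (12,8,4,0): 
    p,R=tipT(-60.5,2,15,b);print(b,go(p,R))
f=cam("side","s3"); cv2.imwrite("pics/c9.png",cv2.resize(f["color"][130:270,180:360],None,fx=4,fy=4,interpolation=cv2.INTER_CUBIC))
E
```

```text
[0.4855 0.1387 0.1412] [ 0.3532  0.3386 -2.6993] [-0.2257  0.5522  0.0051]
12 (array([-2.6,  0.3,  1.4]), array([ 0.01, -0.27,  0.04]))
8 (array([-6.6,  0.3,  1.4]), array([ 0.01, -0.27,  0.04]))
4 (array([-10.6,   0.3,   1.3]), array([ 0.01, -0.27,  0.04]))
0 (array([-14.6,   0.3,   1.3]), array([ 0.01, -0.27,  0.04]))
```

View pics/c9.png

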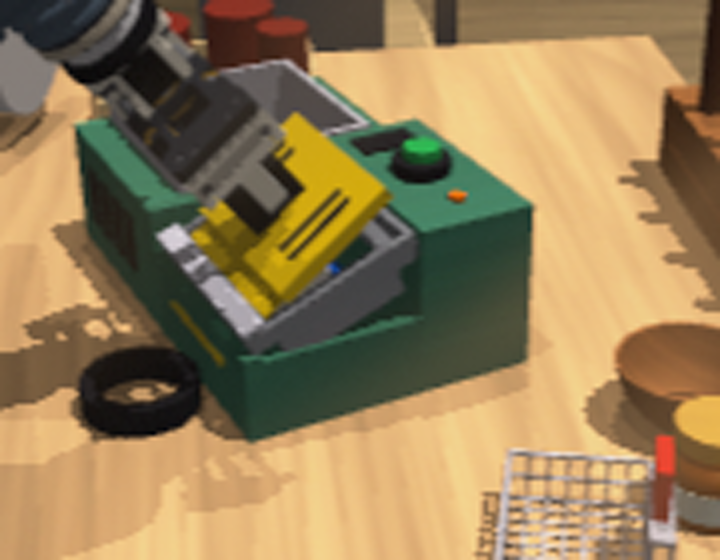

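The lip sits right at the ledge, level with the gap. Slide in.

Emit:
servo_tool --pt "-0.003 0 0.0014 0 -0.25 0 0.005" --pt "-0.006 0 0.0014 0 -0.25 0 0.005" --pt "-0.009 0 0.0014 0 -0.25 0 0.005" --pt "-0.012 0 0.0014 0 -0.25 0 0.005" --pt "-0.0145 0 0.0014 0 -0.25 0 0.005" --pt "-0.0145 0 0.0014 0 -0.25 0 0.005" --pt "-0.0145 0 0.0014 0 -0.25 0 0.005"

```text
time: 14.0
ee_pos: [0.4761, 0.1352, 0.1312]
ee_rot: [-2.837, -0.496, -0.95]
wrist_force: [-0.7, 0.1, 4.7]
grip_width: 0.0159
gripper_force: 40.0
```

```bash
python3 - <<'E'
from h import *
o=manip.get_obs();print(o["ee_pos"],o["wrist_force"],o["wrist_torque"])
p,R=tipT(-60.5,2,15,0);print(go(p,R))
for t,z in ((10,1.5),(5,1),(0,.5)): p,R=tipT(-60.5,z,t,0);print(t,go(p,R))
f=cam("side","s4"); cv2.imwrite("pics/c10.png",cv2.resize(f["color"][170:240,200:300],None,fx=7,fy=7,interpolation=cv2.INTER_CUBIC))
E
```

```text
[0.4761 0.1352 0.1312] [-0.6934  0.0567  4.6873] [0.0574 0.1381 0.0444]
(array([-0.5,  0.2, -0.5]), array([ 0.02, -0.03,  0.06]))
10 (array([0.9, 0.2, 5.5]), array([ 0.02, -5.03,  0.06]))
5 (array([ 1.9,  0.2, 11.6]), array([  0.03, -10.03,   0.06]))
0 (array([ 2.5,  0.2, 17.8]), array([  0.03, -15.03,   0.06]))
```

View pics/c10.png

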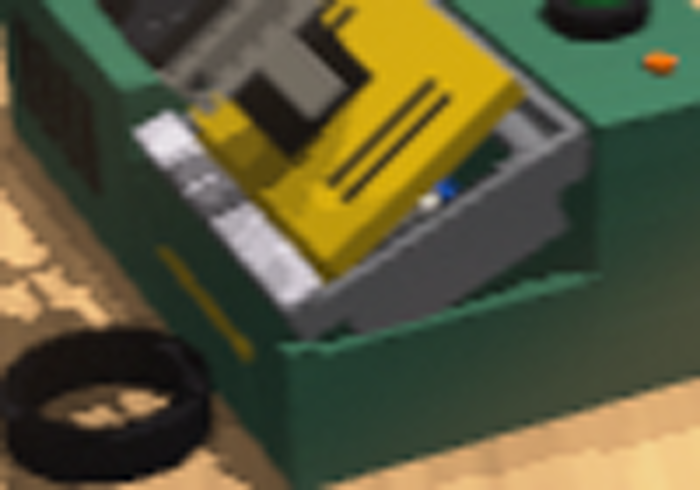

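The lip is under the ledge (hidden at its edge) with light contact. Swing the top edge down.

Emit:
servo_tool --pt "0.0005 0 0.0025 0 -2.5 0 0.005" --pt "0.0009 0 0.005 0 -5 0 0.005" --pt "0.0014 0 0.0078 0 -7.5 0 0.005" --pt "0.0019 0 0.0106 0 -10 0 0.005" --pt "0.0022 0 0.0134 0 -12.5 0 0.005" --pt "0.0025 0 0.016 0 -15 0 0.005" --pt "0.0025 0 0.016 0 -15 0 0.005" --pt "0.0025 0 0.016 0 -15 0 0.005"

```text
time: 14.85
ee_pos: [0.4881, 0.1388, 0.1205]
ee_rot: [-2.98, -0.52, -0.58]
wrist_force: [-0.8, -4.3, 5.5]
grip_width: 0.0159
gripper_force: 40.0
```

```bash
python3 - <<'E'
from h import *
o=manip.get_obs();print(o["ee_pos"],o["wrist_force"],o["wrist_torque"])
p,R=tipT(-60.5,0,0,0);print(go(p,R))
f=cam("side","s5"); cv2.imwrite("pics/c11.png",cv2.resize(f["color"][150:250,190:330],None,fx=5.5,fy=5.5,interpolation=cv2.INTER_CUBIC))
E
```

```text
[0.4881 0.1388 0.1205] [-0.8375 -4.3223  5.5498] [-0.4832 -0.5693 -0.4941]
(array([-0.6, -0.4,  2.5]), array([0.19, 0.01, 0.06]))
```

Emit:
servo_tool --pt "0 0 0.001 0 0 0 0.005" --pt "0 0 0.002 0 0 0 0.005" --pt "0 0 0.002 0 0 0 0.005"

```text
time: 15.2
ee_pos: [0.4878, 0.1389, 0.1187]
ee_rot: [-2.977, -0.52, -0.581]
wrist_force: [-11.3, -8.2, 21.4]
grip_width: 0.0157
gripper_force: 40.0
```

Emit:
servo_tool --pt "0 0 0 0 0 0 0.03" --pt "0 0 0 0 0 0 0.04" --pt "0 0 0 0 0 0 0.04" --pt "0 0 0 0 0 0 0.04" --pt "0 0 -0.03 0 0 0 0.04" --pt "0 0 -0.07 0 0 0 0.04" --pt "0 0 -0.12 0 0 0 0.0" --pt "0 0 -0.12 0 0 0 0.0" --pt "0 0 -0.12 0 0 0 0.0"

```text
time: 16.1
ee_pos: [0.4452, 0.1241, 0.2295]
ee_rot: [-2.977, -0.52, -0.581]
wrist_force: [0.8, -0.1, 0.4]
grip_width: 0.0205
gripper_force: 0.0
```

```bash
python3 - <<'E'
from h import *
o=manip.get_obs();print(o["ee_pos"],o["wrist_force"],o["wrist_torque"],o["joints"])
for y in (38,-38):
    p,R=seatT(40,y,40);print(go(p,R))
    p,R=seatT(40,y,15);print(go(p,R))
w=cam("wrist","w9");s=cam("side","s6")
def rect(f,roi=None):
    b=blobs(f,(20,120,60),(36,255,255),roi,60)[0]; e=cv2.approxPolyDP(cv2.convexHull(b),4,True).reshape(-1,2); return e
print(rect(w),rect(s,(190,140,330,250)))
# predicted corners of outer face if shut
R=Ro.from_euler("z",wy)*Ro.from_euler("y",-22,degrees=True)
X=[W(*SEAT)+R.apply(np.array(c)/1e3) for c in [(64.5,75,12),(64.5,-75,12),(-40.5,-75,12),(-40.5,75,12)]]
print(proj(w,X).round(1),proj(s,X).round(1))
E
```

```text
[0.4452 0.1241 0.2295] [ 0.784  -0.1351  0.409 ] [ 0.0005  0.1753 -0.077 ] [0.1214 0.0001 2.1087 0.1345 0.6601 1.2556]
(array([ 38.5, -37.8, 101.8]), array([ 0.07, -0.09,  0.06]))
(array([ 38.4, -37.8, 126.8]), array([ 0.07, -0.09,  0.06]))
(array([ 38.4,  38.2, 101.9]), array([ 0.07, -0.09,  0.06]))
(array([ 38.3,  38.2, 126.9]), array([ 0.07, -0.09,  0.06]))
[[359 146]
 [353 244]
 [344 253]
 [219 253]
 [212 245]
 [207 144]] [[257 169]
 [278 189]
 [246 209]
 [228 186]]
[[204.4 142.4]
 [357.8 142.6]
 [351.5 243.6]
 [210.6 243.6]] [[256.4 168. ]
 [278.7 187.4]
 [247.9 207.6]
 [228.2 185.9]]
```

The measured hatch corners fit the shut pose in both views. Pressing and probing the top edge will confirm it.

Emit:
servo_tool --pt "0.04 0 0.06 0 0 0 0.0" --pt "0.04 0 0.1 0 0 0 0.0" --pt "0.04 0 0.12 0 0 0 0.0" --pt "0.04 0 0.125 0 0 0 0.0" --pt "0.04 0 0.127 0 0 0 0.0" --pt "0.04 0 0.1285 0 0 0 0.0" --pt "0.04 0 0.1285 0 0 0 0.0"

```text
time: 16.9
ee_pos: [0.5233, 0.1526, 0.1247]
ee_rot: [-2.978, -0.521, -0.572]
wrist_force: [-33.2, -11.6, 47.6]
grip_width: 0.0004
gripper_force: 28.8
```

Emit:
servo_tool --pt "0 0 0.0015 0 0 0 0.0" --pt "0 0 0.0015 0 0 0 0.0"

```text
time: 17.1
ee_pos: [0.5234, 0.1526, 0.1246]
ee_rot: [-2.978, -0.522, -0.572]
wrist_force: [-49.3, -18.6, 75.0]
grip_width: 0.0003
gripper_force: 44.4
```

```bash
python3 - <<'E'
from h import *
o=manip.get_obs();R=(Ro.from_euler("z",wy)*Ro.from_euler("y",-22,degrees=True)).as_matrix()
print(o["wrist_force"]@R,(o["ee_pos"]-W(*SEAT))@R*1000)
E
```

```text
[-20.7438  -0.824   89.2729] [39.3086  0.6686 13.3686]
```

Emit:
servo_tool --pt "0 0 -0.003 0 0 0 0.0" --pt "0 0 -0.03 0 0 0 0.0" --pt "0 0 -0.08 0 0 0 0.0" --pt "0 0 -0.13 0 0 0 0.04" --pt "0 0 -0.15 0 0 0 0.04" --pt "0 0 -0.15 0 0 0 0.04"

```text
time: 17.7
ee_pos: [0.4732, 0.1342, 0.2637]
ee_rot: [-2.977, -0.52, -0.582]
wrist_force: [0.2, 0.1, -0.7]
grip_width: 0.0201
gripper_force: 0.0
```

```bash
python3 - <<'E'
from h import *
o=manip.get_obs();print(o["ee_pos"],o["wrist_force"])
print(go([.58,-.05,.28],down(.9)))
s=cam("side","s7");print([ (cv2.contourArea(x),cen(x)) for x in blobs(s,(0,170,100),(6,255,255),(300,220,390,300),6)])
t=cam("top","top3");print([ (cv2.contourArea(x),cen(x)) for x in blobs(t,(0,170,80),(6,255,255),(270,160,320,200),4)])
E
```

```text
[0.4732 0.1342 0.2637] [ 0.2442  0.0571 -0.6979]
(array([ 41.4, 209.5,  -0.5]), array([  6.2 , -21.5 , -31.35]))
[(33.5, array([345.9303, 243.5423]))]
[(20.5, array([297.4228, 176.7886]))]
```

```bash
python3 - <<'E'
from h import *
print(tri([load("top3"),load("s7")],[(297.4,176.8),(345.9,243.5)]))
print(go([.695,-.14,.25],down(1.33)))
E
```

```text
[ 0.7018 -0.1416  0.0872]
(array([104. , 333.3,  53.3]), array([ 10.76, -20.02, -55.69]))
```

Emit:
servo_tool --pt "0.08 0.333 -0.02 10.8 -20.0 -55.7 0.04" --pt "0.08 0.333 -0.02 10.8 -20.0 -55.7 0.04" --pt "0.08 0.333 -0.02 10.8 -20.0 -55.7 0.04" --pt "0.08 0.333 -0.02 10.8 -20.0 -55.7 0.04" --pt "0.104 0.333 0.053 10.8 -20.0 -55.7 0.04" --pt "0.104 0.333 0.053 10.8 -20.0 -55.7 0.04" --pt "0.104 0.333 0.053 10.8 -20.0 -55.7 0.04" --pt "0.104 0.333 0.053 10.8 -20.0 -55.7 0.04" --pt "0.104 0.333 0.053 10.8 -20.0 -55.7 0.04" --pt "0.104 0.333 0.053 10.8 -20.0 -55.7 0.04" --pt "0.104 0.333 0.053 10.8 -20.0 -55.7 0.04"

```text
time: 18.9
ee_pos: [0.6945, -0.139, 0.2512]
ee_rot: [-2.471, -1.938, -0.002]
wrist_force: [0.2, 0.5, 0.1]
grip_width: 0.0402
gripper_force: 0.0
```

```bash
python3 - <<'E'
from h import *
o=manip.get_obs();print(o["ee_pos"],o["joints"])
f=cam("wrist","w10")
bs=blobs(f,(0,150,60),(7,255,255),None,30)+blobs(f,(172,150,60),(179,255,255),None,30)
for b in bs:
    r=cv2.minAreaRect(b);X=plane(f,cv2.boxPoints(r),.09)
    print(cv2.contourArea(b),cen(b),r,X[:,:2].tolist(),plane(f,[cen(b)],.09)[0])
E
```

```text
[ 0.6945 -0.139   0.2512] [-0.2638  0.6252  1.1412  0.0017  1.3751 -0.0236]
1628.5 [473.1335  18.3965] ((478.6513671875, 13.466156005859375), (25.474336624145508, 103.67723083496094), 62.8648567199707) [[0.8802988985097056, -0.0007646624531942453], [0.9835736599680257, 0.02543453717001573], [0.993707326650146, 0.0017633734849351046], [0.8890302731254383, -0.024676032425897554]] [ 0.9294 -0.0035  0.09  ]
236.5 [289.3566 197.9662] ((289.0, 198.0), (36.0, 8.0), 90.0) [[0.7034115887543658, -0.12027668802901517], [0.7120419056205822, -0.12239479366154282], [0.7025171399272159, -0.16276953488442883], [0.6936180755054642, -0.1605805834391663]] [ 0.7034 -0.1413  0.09  ]
179.5 [302.1941 349.922 ] ((301.5, 349.5), (9.0, 29.0), 90.0) [[0.6548052941042332, -0.3316095952545075], [0.6916899753861845, -0.34087073284258956], [0.6887500253763713, -0.35491061127466694], [0.6514595599827667, -0.34553112082174514]] [ 0.6724 -0.344   0.09  ]
```

```bash
python3 - <<'E'
from h import *
print(go([.7030,-.1415,.062],down(1.338)))
E
```

```text
(array([ -0.7,   8.5, 190.1]), array([ 0.07, -0.09, -0.43]))
```

Emit:
servo_tool --pt "-0.0005 0.0085 0.05 0 0 -0.4 0.035" --pt "-0.0005 0.0085 0.1 0 0 -0.4 0.035" --pt "-0.0005 0.0085 0.14 0 0 -0.4 0.035" --pt "-0.0005 0.0085 0.17 0 0 -0.4 0.035" --pt "-0.0005 0.0085 0.185 0 0 -0.4 0.035" --pt "-0.0005 0.0085 0.19 0 0 -0.4 0.035" --pt "-0.0005 0.0085 0.19 0 0 -0.4 0.035" --pt "-0.0005 0.0085 0.19 0 0 -0.4 0.0" --pt "-0.0005 0.0085 0.19 0 0 -0.4 0.0" --pt "-0.0005 0.0085 0.19 0 0 -0.4 0.0" --pt "-0.0005 0.0085 0.19 0 0 -0.4 0.0" --pt "-0.0005 0.0085 0.19 0 0 -0.4 0.0" --squeeze 50

```text
time: 20.15
ee_pos: [0.7036, -0.142, 0.0632]
ee_rot: [2.465, 1.947, 0.004]
wrist_force: [-3.3, 1.9, 6.4]
grip_width: 0.0095
gripper_force: 49.9
```

Emit:
servo_tool --pt "0 0 -0.03 0 0 0 0.0" --pt "0 0 -0.07 0 0 0 0.0" --pt "0 0 -0.12 0 0 0 0.0" --pt "0 0 -0.17 0 0 0 0.0" --pt "0 0 -0.22 0 0 0 0.0" --pt "0 0 -0.22 0 0 0 0.0" --pt "0 0 -0.22 0 0 0 0.0"

```text
time: 20.85
ee_pos: [0.7032, -0.1423, 0.2828]
ee_rot: [2.464, 1.947, 0.004]
wrist_force: [-0.4, -0.3, -3.4]
grip_width: 0.0098
gripper_force: 49.9
```

```bash
python3 - <<'E'
from h import *
o=manip.get_obs();print(o["ee_pos"],o["wrist_force"],o["wrist_torque"],o["grip_width"])
p=W(80.5-52.25+51,0,0);print(p)   # tab centre x=51
print(go([p[0],p[1],.25],down(wy+np.pi/2)))
E
```

```text
[ 0.7032 -0.1423  0.2828] [-0.4453 -0.2828 -3.3627] [-0.0188 -0.0963  0.0451] 0.00984996690539039
[0.5439 0.3601 0.    ]
(array([ 451.9, -271.4,   32.5]), array([  0.19,  -0.02, -33.15]))
```

Emit:
servo_tool --pt "0.45 -0.271 0.0 0 0 -33.1 0.0" --pt "0.45 -0.271 0.0 0 0 -33.1 0.0" --pt "0.45 -0.271 0.0 0 0 -33.1 0.0" --pt "0.45 -0.271 0.0 0 0 -33.1 0.0" --pt "0.45 -0.271 0.0 0 0 -33.1 0.0" --pt "0.45 -0.271 0.0 0 0 -33.1 0.0" --pt "0.45 -0.271 0.0 0 0 -33.1 0.0" --pt "0.45 -0.271 0.0 0 0 -33.1 0.0" --pt "0.45 -0.271 0.0 0 0 -33.1 0.0" --pt "0.45 -0.271 0.0 0 0 -33.1 0.0" --pt "0.452 -0.271 0.02 0 0 -33.1 0.0" --pt "0.452 -0.271 0.02 0 0 -33.1 0.0"

```text
time: 22.05
ee_pos: [0.541, 0.3625, 0.2572]
ee_rot: [-1.802, -2.57, 0.008]
wrist_force: [0.0, -1.5, -3.3]
grip_width: 0.0095
gripper_force: 50.0
```

```bash
python3 - <<'E'
from h import *
o=manip.get_obs();print(o["time"],o["ee_pos"],o["joints"],o["grip_width"]);print((o["ee_pos"][:2]-m)@Rw*1000)
f=cam("wrist","w11")
g=cv2.cvtColor(f["color"],cv2.COLOR_BGR2GRAY).astype(np.float32)
xs=np.arange(60,104,2.)
def prof(f,g,y):
    X=np.array([W(x,y,130) for x in xs]);uv=proj(f,X).astype(np.float32)
    return uv[0].round(),cv2.remap(g,uv[:,0][None],uv[:,1][None],cv2.INTER_LINEAR)[0].round().astype(int),uv[-1].round()
print(xs.astype(int))
for y in(80,70,60,50,-50,-60,-70): print(y,*prof(f,g,y))
f=load("w2");g=cv2.cvtColor(f["color"],cv2.COLOR_BGR2GRAY).astype(np.float32)
for y in(70,40,0,-40,-70): print("w2",y,*prof(f,g,y))
E
```

```text
22.05 [0.541  0.3625 0.2572] [0.5187 0.5093 1.3156 0.0004 1.3223 0.1705] 0.009467792909187065
[77.3561  3.2449]
[ 60  62  64  66  68  70  72  74  76  78  80  82  84  86  88  90  92  94
  96  98 100 102]
80 [265. 126.] [154 156 149 155 157 150 159 153 140 130 134 133 119  76  71  70  72  73
  73  74  77 101] [309. 126.]
70 [265. 136.] [ 86  87  88  88  87  89  88  89  90 100 117 120 108  76  71  72  73  72
  73  73  77  98] [308. 137.]
60 [265. 147.] [111 112 112 112 114 111  93  87  88  98 115 116 103  76  70  68  71  70
  72  71  77 100] [308. 147.]
50 [265. 157.] [114 114 114 107 101 108  93  86  86  95 111 113 102  74  70  70  71  71
  71  71  72  94] [308. 158.]
-50 [266. 253.] [81 82 70 52 49 51 51 52 51 50 52 51 52 53 52 70 82 85 83 84 83 84] [306. 253.]
-60 [266. 261.] [81 78 60 41 46 49 50 52 49 51 48 47 48 48 44 53 77 82 83 83 78 62] [305. 262.]
-70 [266. 270.] [81 71 45 36 44 46 45 47 50 49 49 49 47 48 38 39 66 80 83 82 75 49] [305. 270.]
w2 70 [147.  89.] [ 71  69  70  67  59  55  54  54  62 114 161 168 148 102  88  88  87  88
  87  89  87  87] [143.  57.]
w2 40 [168.  88.] [ 56  54  55  58  56  57  57  57  64 112 162 171 150 107  90  90  92  90
  90  90  90  91] [164.  56.]
w2 0 [196.  86.] [ 66  58  58  57  57  57  56  58  64 111 164 177 155 108  91  90  90  91
  89  89  89  89] [193.  54.]
w2 -40 [224.  84.] [ 60  53  53  56  56  54  53  55  57 108 156 167 154 109  86  85  86  86
  86  87  91  94] [222.  52.]
w2 -70 [246.  83.] [ 61  54  56  55  55  57  56  55  62 106 155 173 157 113  91  88  89  89
  89  90  93  95] [244.  50.]
```

```bash
python3 - <<'E'
from h import *
p=W(80.1,0,0)
print(go([p[0],p[1],.165],down(wy+np.pi/2)))
E
```

```text
(array([-1.1,  2.5, 93.7]), array([-0.23,  0.06,  0.1 ]))
```

Emit:
servo_tool --pt "-0.001 0.0025 0.02 0 0 0 0.0" --pt "-0.001 0.0025 0.04 0 0 0 0.0" --pt "-0.001 0.0025 0.055 0 0 0 0.0" --pt "-0.001 0.0025 0.07 0 0 0 0.0" --pt "-0.001 0.0025 0.085 0 0 0 0.0" --pt "-0.001 0.0025 0.094 0 0 0 0.0" --pt "-0.001 0.0025 0.094 0 0 0 0.0" --pt "-0.001 0.0025 0.094 0 0 0 0.0"

```text
time: 22.9
ee_pos: [0.5467, 0.3599, 0.1683]
ee_rot: [1.808, 2.569, 0.001]
wrist_force: [-3.1, -1.5, -4.7]
grip_width: 0.0099
gripper_force: 50.0
```

```bash
python3 - <<'E'
from h import *
o=manip.get_obs();print(o["time"],o["ee_pos"],o["wrist_force"],o["wrist_torque"]);print((o["ee_pos"][:2]-m)@Rw*1000)
p=W(80.1,0,0)
print(go([p[0],p[1],.143],down(wy+np.pi/2)))
E
```

```text
22.9 [0.5467 0.3599 0.1683] [-3.0798 -1.5401 -4.6809] [-0.4076  0.4231  0.0928]
[81.8539 -1.1945]
(array([ 1.2, -1.8, 25.3]), array([ 0.04,  0.01, -0.04]))
```

Emit:
servo_tool --pt "0.001 -0.002 0.0 0 0 0 0.0" --pt "0.001 -0.002 0.0 0 0 0 0.0" --pt "0.001 -0.002 0.006 0 0 0 0.0" --pt "0.001 -0.002 0.012 0 0 0 0.0" --pt "0.001 -0.002 0.017 0 0 0 0.0" --pt "0.001 -0.002 0.02 0 0 0 0.0" --pt "0.001 -0.002 0.02 0 0 0 0.0"

```text
time: 23.6
ee_pos: [0.5446, 0.3603, 0.1477]
ee_rot: [1.808, 2.569, 0.001]
wrist_force: [-0.3, -0.6, -2.5]
grip_width: 0.0098
gripper_force: 50.0
```

```bash
python3 - <<'E'
from h import *
o=manip.get_obs();print(o["time"],o["ee_pos"],o["wrist_force"],o["wrist_torque"]);print((o["ee_pos"][:2]-m)@Rw*1000)
p=W(80.1,0,0)
print(go([p[0],p[1],.143],down(wy+np.pi/2)))
E
```

```text
23.6 [0.5446 0.3603 0.1477] [-0.3349 -0.5817 -2.4764] [ 0.0306 -0.2324 -0.03  ]
[80.0149 -0.0311]
(array([0. , 0.1, 4.7]), array([ 0.07,  0.  , -0.04]))
```

Emit:
servo_tool --pt "0 0 0.002 0 0 0 0.0" --pt "0 0 0.004 0 0 0 0.0" --pt "0 0 0.005 0 0 0 0.0" --pt "0 0 0.005 0 0 0 0.0"

```text
time: 24.0
ee_pos: [0.5447, 0.3605, 0.1433]
ee_rot: [1.808, 2.568, 0.003]
wrist_force: [-0.2, -0.6, -2.4]
grip_width: 0.0097
gripper_force: 50.0
```

Emit:
servo_tool --pt "0 0 0.0015 0 0 0 0.0" --pt "0 0 0.0015 0 0 0 0.0"

```text
time: 24.2
ee_pos: [0.545, 0.3606, 0.1426]
ee_rot: [1.807, 2.568, 0.004]
wrist_force: [-1.9, 0.3, 3.5]
grip_width: 0.01
gripper_force: 50.0
```

Lip is resting on the rim. Release and retreat.

Emit:
servo_tool --pt "0 0 0 0 0 0 0.015" --pt "0 0 0 0 0 0 0.03" --pt "0 0 0 0 0 0 0.03" --pt "0 0 0 0 0 0 0.03" --pt "0 0 -0.03 0 0 0 0.03" --pt "0 0 -0.08 0 0 0 0.03" --pt "0 0 -0.13 0 0 0 0.05" --pt "0 0 -0.17 0 0 0 0.05" --pt "0 0 -0.17 0 0 0 0.05"

```text
time: 25.1
ee_pos: [0.546, 0.3612, 0.3185]
ee_rot: [1.805, 2.565, 0.017]
wrist_force: [-0.4, -0.4, -0.3]
grip_width: 0.0475
gripper_force: 0.0
```

```bash
python3 - <<'E'
from h import *
o=manip.get_obs();print(o["time"],o["ee_pos"],o["wrist_force"])
f=cam("wrist","w12")
for b in blobs(f,(0,150,60),(7,255,255),None,30):
    X=plane(f,cv2.boxPoints(cv2.minAreaRect(b)),.168);print(cv2.contourArea(b),cen(b),((X[:,:2]-m)@Rw*1000).round(1).tolist())
# top/side checks for remaining jaws, arm may occlude
t=cam("top","top4")
h=cv2.cvtColor(t["color"],cv2.COLOR_BGR2HSV)
for (u,v) in((337,260),(360,257)):
    p=h[v-12:v+12,u-12:u+12];k=cv2.inRange(p,(0,0,90),(179,70,255));c=max(cv2.findContours(k,0,1)[0],key=cv2.contourArea)
    print(cv2.contourArea(c),cen(c)+[u-12,v-12],plane(t,[cen(c)+[u-12,v-12]],.016)[0])
print(go([.436,-.282,.16],down(0)),go([.52,.0,.32],down(1.0)))
E
```

```text
25.1 [0.546  0.3612 0.3185] [-0.3986 -0.4074 -0.3489]
605.5 [329.9761   8.264 ] [[110.5, 195.4], [149.0, 196.1], [149.7, 178.2], [110.8, 177.7]]
313.5 [274.6459 200.2722] [[70.7, 19.6], [80.4, 19.6], [80.2, -21.8], [70.2, -21.8]]
63.0 [336.6005 260.0952] [ 0.4309 -0.2787  0.016 ]
65.5 [360.3028 256.1298] [ 0.4446 -0.3589  0.016 ]
(array([-568.1, -319.5,  151.1]), array([  0.11,  -0.2 , 109.72])) (array([-330.9, -144.7,   -8.3]), array([ 0.17, -0.11, 52.43]))
```

Basket hung (tab now at x 70–80, slight sag as described). Both jaws are unmoved. Go to jaw1.

Emit:
servo_tool --pt "-0.568 -0.32 0 0 0 109.7 0.05" --pt "-0.568 -0.32 0 0 0 109.7 0.05" --pt "-0.568 -0.32 0 0 0 109.7 0.05" --pt "-0.568 -0.32 0 0 0 109.7 0.05" --pt "-0.568 -0.32 0 0 0 109.7 0.05" --pt "-0.568 -0.32 0 0 0 109.7 0.05" --pt "-0.568 -0.32 0 0 0 109.7 0.05" --pt "-0.568 -0.32 0 0 0 109.7 0.05" --pt "-0.568 -0.32 0 0 0 109.7 0.05" --pt "-0.568 -0.32 0 0 0 109.7 0.05" --pt "-0.568 -0.32 0 0 0 109.7 0.05" --pt "-0.568 -0.32 0 0 0 109.7 0.05"

```text
time: 26.4
ee_pos: [0.4424, -0.2328, 0.3097]
ee_rot: [-3.135, -0.171, 0.0]
wrist_force: [1.0, -0.2, -0.5]
grip_width: 0.0499
gripper_force: 0.0
```

```bash
cat >> h.py <<'E'
def jaws(f,z=.012):
    "grey compact blobs in a wrist view: centre, long-axis world yaw, size"
    h=cv2.cvtColor(f["color"],cv2.COLOR_BGR2HSV);g=cv2.inRange(h,np.array((0,0,110)),np.array((179,75,255)))
    g=cv2.morphologyEx(g,cv2.MORPH_CLOSE,np.ones((5,5),np.uint8))
    out=[]
    for c in cv2.findContours(g,0,1)[0]:
        if cv2.contourArea(c)<60: continue
        r=cv2.minAreaRect(c);P=plane(f,cv2.boxPoints(r),z)[:,:2];a,b=P[1]-P[0],P[2]-P[1]
        L=a if np.linalg.norm(a)>np.linalg.norm(b) else b; s=sorted([np.linalg.norm(a),np.linalg.norm(b)])
        if s[1]<.07 and s[0]>.012: out.append((P.mean(0).round(4),np.arctan(L[1]/L[0]).round(3),np.array(s).round(3),cen(c).round()))
    return out
E
python3 - <<'E'
from h import *
print(go([.4345,-.281,.18],down(0)))
E
```

```text
(array([-13.1,  47.3, 129.6]), array([-0.13,  0.  ,  6.23]))
```

Emit:
servo_tool --pt "-0.013 0.047 0.05 0 0 6.2 0.05" --pt "-0.013 0.047 0.1 0 0 6.2 0.05" --pt "-0.013 0.047 0.13 0 0 6.2 0.05" --pt "-0.013 0.047 0.13 0 0 6.2 0.05" --pt "-0.013 0.047 0.13 0 0 6.2 0.05"

```text
time: 26.9
ee_pos: [0.4362, -0.2789, 0.1812]
ee_rot: [-3.139, -0.011, -0.001]
wrist_force: [-0.3, -0.2, 0.8]
grip_width: 0.05
gripper_force: 0.0
```

```bash
python3 - <<'E'
from h import *
f=cam("wrist","w13")
J=jaws(f)
for j in J: print(*j)
print(manip.get_obs()["ee_pos"])
if J:
    j=min(J,key=lambda j:np.hypot(*(j[0]-[.4345,-.281]))); print(go([*j[0],.006],down(j[1])))
E
```

```text
[ 0.4339 -0.2816] -0.075 [0.022 0.039] [284. 200.]
[ 0.4449 -0.3632] 1.221 [0.023 0.038] [355. 191.]
[ 0.5524 -0.5565] 0.015 [0.013 0.029] [531.  98.]
[ 0.437  -0.2793  0.1826]
(array([ -3.6,   2.3, 176.6]), array([-0.02, -0.16,  4.71]))
```

Emit:
servo_tool --pt "-0.0035 0.0023 0.05 0 0 4.7 0.042" --pt "-0.0035 0.0023 0.1 0 0 4.7 0.042" --pt "-0.0035 0.0023 0.14 0 0 4.7 0.042" --pt "-0.0035 0.0023 0.165 0 0 4.7 0.042" --pt "-0.0035 0.0023 0.176 0 0 4.7 0.042" --pt "-0.0035 0.0023 0.176 0 0 4.7 0.042" --pt "-0.0035 0.0023 0.176 0 0 4.7 0.005" --pt "-0.0035 0.0023 0.176 0 0 4.7 0.005" --pt "-0.0035 0.0023 0.176 0 0 4.7 0.005" --pt "-0.0035 0.0023 0.176 0 0 4.7 0.005" --squeeze 30

```text
time: 27.95
ee_pos: [0.4338, -0.2818, 0.0063]
ee_rot: [3.139, -0.118, 0.005]
wrist_force: [-1.0, 1.7, 8.0]
grip_width: 0.0197
gripper_force: 30.0
```

Emit:
servo_tool --pt "0 0 -0.03 0 0 0 0.005" --pt "0 0 -0.08 0 0 0 0.005" --pt "0 0 -0.13 0 0 0 0.005" --pt "0 0 -0.18 0 0 0 0.005" --pt "0 0 -0.23 0 0 0 0.005" --pt "0 0 -0.26 0 0 0 0.005" --pt "0 0 -0.26 0 0 0 0.005"

```text
time: 28.65
ee_pos: [0.434, -0.2826, 0.2698]
ee_rot: [3.136, -0.118, 0.013]
wrist_force: [-0.4, -0.1, -1.4]
grip_width: 0.0195
gripper_force: 30.0
```

```bash
python3 - <<'E'
from h import *
o=manip.get_obs();print(o["ee_pos"],o["grip_width"])
p=W(15,30,0);print(go([p[0],p[1],.26],down(wy)));p=W(15,-30,0);print(p)
E
```

```text
[ 0.434  -0.2826  0.2698] 0.019516896848687168
(array([  -9.6, -650.3,    7.5]), array([  0.3 ,  -0.43, -24.07]))
[0.4936 0.3101 0.    ]
```

Emit:
servo_tool --pt "-0.01 -0.65 0 0 0 -24 0.005" --pt "-0.01 -0.65 0 0 0 -24 0.005" --pt "-0.01 -0.65 0 0 0 -24 0.005" --pt "-0.01 -0.65 0 0 0 -24 0.005" --pt "-0.01 -0.65 0 0 0 -24 0.005" --pt "-0.01 -0.65 0 0 0 -24 0.005" --pt "-0.01 -0.65 0 0 0 -24 0.005" --pt "-0.01 -0.65 0 0 0 -24 0.005" --pt "-0.01 -0.65 0 0 0 -24 0.005" --pt "-0.01 -0.65 0 0 0 -24 0.005" --pt "-0.01 -0.65 0 0 0 -24 0.005" --pt "-0.01 -0.65 0 0 0 -24 0.005"

```text
time: 29.85
ee_pos: [0.4679, 0.3192, 0.2646]
ee_rot: [3.095, 0.537, 0.001]
wrist_force: [0.6, -0.4, 0.2]
grip_width: 0.0196
gripper_force: 30.0
```

```bash
python3 - <<'E'
from h import *
p=W(16,30,0);print(go([p[0],p[1],.097],down(wy)))
E
```

```text
(array([ 22. , -42.8, 167.6]), array([ 0.01, -0.03, -0.07]))
```

Emit:
servo_tool --pt "0.022 -0.043 0.0 0 0 0 0.005" --pt "0.022 -0.043 0.02 0 0 0 0.005" --pt "0.022 -0.043 0.07 0 0 0 0.005" --pt "0.022 -0.043 0.11 0 0 0 0.005" --pt "0.022 -0.043 0.14 0 0 0 0.005" --pt "0.022 -0.043 0.158 0 0 0 0.005" --pt "0.022 -0.043 0.167 0 0 0 0.005" --pt "0.022 -0.043 0.167 0 0 0 0.005"

```text
time: 30.65
ee_pos: [0.4744, 0.3648, 0.0974]
ee_rot: [3.095, 0.537, -0.001]
wrist_force: [0.3, -0.1, -0.8]
grip_width: 0.0195
gripper_force: 30.0
```

```bash
python3 - <<'E'
from h import *
o=manip.get_obs();print((o["ee_pos"][:2]-m)@Rw*1000,o["ee_pos"][2],o["wrist_force"])
E
```

```text
[15.5137 27.9496] 0.0974003760657283 [ 0.2533 -0.1017 -0.8114]
```

Emit:
servo_tool --pt "0 0 0 0 0 0 0.028" --pt "0 0 0 0 0 0 0.028" --pt "0 0 0 0 0 0 0.028" --pt "0 0 -0.04 0 0 0 0.028" --pt "0 0 -0.09 0 0 0 0.03" --pt "0 0 -0.14 0 0 0 0.05" --pt "0 0 -0.19 0 0 0 0.05" --pt "0 0 -0.19 0 0 0 0.05"

```text
time: 31.45
ee_pos: [0.4767, 0.3665, 0.2968]
ee_rot: [-3.09, -0.536, -0.021]
wrist_force: [0.5, -0.7, 0.3]
grip_width: 0.0481
gripper_force: 0.0
```

```bash
python3 - <<'E'
from h import *
o=manip.get_obs();print(o["ee_pos"],o["wrist_force"])
t=cam("top","top5");print(go([.4449,-.3632,.20],down(1.221)))
w=cam("wrist","w14")
for b in blobs(w,(0,150,60),(7,255,255),None,30): print(cen(b),cv2.contourArea(b),(plane(w,[cen(b)],.168)[0][:2]-m)@Rw*1000)
E
```

```text
[0.4767 0.3665 0.2968] [ 0.4922 -0.6983  0.2955]
(array([-275.6,  676.2,   89.1]), array([  0.13,  -0.54, -50.26]))
[80.9438 99.8724] 4981.5 [123.2533 219.8554]
[ 83.5669 182.7136] 4307.0 [ 43.3117 229.1509]
[313.0802 148.3318] 449.0 [75.6849 -2.3924]
```

Emit:
servo_tool --pt "-0.2 0.5 0 0 0 -50 0.045" --pt "-0.2 0.5 0 0 0 -50 0.045" --pt "-0.2 0.5 0 0 0 -50 0.045" --pt "-0.2 0.5 0 0 0 -50 0.045" --pt "-0.2 0.5 0 0 0 -50 0.045" --pt "-0.2 0.5 0 0 0 -50 0.045" --pt "-0.2 0.5 0 0 0 -50 0.045" --pt "-0.2 0.5 0 0 0 -50 0.045" --pt "-0.275 0.676 0 0 0 -50 0.045" --pt "-0.275 0.676 0 0 0 -50 0.045" --pt "-0.275 0.676 0 0 0 -50 0.045" --pt "-0.275 0.676 0 0 0 -50 0.045"

```text
time: 32.75
ee_pos: [0.4503, -0.2131, 0.287]
ee_rot: [-2.577, -1.794, -0.002]
wrist_force: [1.2, 0.3, 0.5]
grip_width: 0.0449
gripper_force: 0.0
```

```bash
python3 - <<'E'
from h import *
o=manip.get_obs();print(o["ee_pos"],o["joints"])
print(go([.4449,-.3632,.18],down(1.221)))
f=cam("wrist","w15")
for j in jaws(f): print(*j)
E
```

```text
[ 0.4503 -0.2131  0.287 ] [-0.5365  0.1896  1.6922  0.0019  1.2607 -0.1824]
(array([-142.8,   47.1,  106.7]), array([-0.03, -0.11, -0.28]))
[ 0.4465 -0.3689] 1.25 [0.021 0.043] [313. 273.]
[ 0.0744 -0.0899] -0.363 [0.013 0.021] [ 32. 193.]
```

Emit:
servo_tool --pt "-0.143 0.047 0.05 0 0 0 0.045" --pt "-0.143 0.047 0.1 0 0 0 0.045" --pt "-0.143 0.047 0.106 0 0 0 0.045" --pt "-0.143 0.047 0.106 0 0 0 0.045" --pt "-0.143 0.047 0.106 0 0 0 0.045" --pt "-0.143 0.047 0.106 0 0 0 0.045"

```text
time: 33.4
ee_pos: [0.4454, -0.3611, 0.1809]
ee_rot: [-2.577, -1.792, -0.003]
wrist_force: [-0.4, -0.1, -0.3]
grip_width: 0.0451
gripper_force: 0.0
```

```bash
python3 - <<'E'
from h import *
f=cam("wrist","w16")
J=jaws(f)
for j in J: print(*j)
print(manip.get_obs()["ee_pos"])
j=min(J,key=lambda j:np.hypot(*(j[0]-[.4449,-.3632]))); print(go([*j[0],.006],down(j[1])))
E
```

```text
[ 0.4462 -0.3627] 1.223 [0.022 0.039] [283. 198.]
[ 0.446  -0.3609  0.182 ]
(array([ -1.9,   0.7, 176. ]), array([ 0.04, -0.12, -0.38]))
```

```bash
python3 - <<'E'
from h import *
print(plane(load("w1"),[(319.5,236)],.010),plane(load("top1"),[(356,289.5)],.01))
print([np.array([.4456,-.362])-s*np.array([.94,-.34])*.036 for s in(1,)])
E
```

```text
[[ 0.3422 -0.3483  0.01  ]] [[ 0.3332 -0.3443  0.01  ]]
[array([ 0.4118, -0.3498])]
```

Faceplate's edge is about 30 mm from the finger, so it's clear. Grip jaw2.

Emit:
servo_tool --pt "-0.0017 0.0007 0.05 0 0 -0.3 0.036" --pt "-0.0017 0.0007 0.1 0 0 -0.3 0.036" --pt "-0.0017 0.0007 0.14 0 0 -0.3 0.036" --pt "-0.0017 0.0007 0.165 0 0 -0.3 0.036" --pt "-0.0017 0.0007 0.1755 0 0 -0.3 0.036" --pt "-0.0017 0.0007 0.1755 0 0 -0.3 0.036" --pt "-0.0017 0.0007 0.1755 0 0 -0.3 0.005" --pt "-0.0017 0.0007 0.1755 0 0 -0.3 0.005" --pt "-0.0017 0.0007 0.1755 0 0 -0.3 0.005" --pt "-0.0017 0.0007 0.1755 0 0 -0.3 0.005" --squeeze 30

```text
time: 34.45
ee_pos: [0.447, -0.3638, 0.0082]
ee_rot: [2.572, 1.8, 0.004]
wrist_force: [-1.0, 2.4, 8.5]
grip_width: 0.0198
gripper_force: 30.0
```

Emit:
servo_tool --pt "0 0 -0.03 0 0 0 0.005" --pt "0 0 -0.08 0 0 0 0.005" --pt "0 0 -0.13 0 0 0 0.005" --pt "0 0 -0.18 0 0 0 0.005" --pt "0 0 -0.23 0 0 0 0.005" --pt "0 0 -0.27 0 0 0 0.005" --pt "0 0 -0.27 0 0 0 0.005"

```text
time: 35.15
ee_pos: [0.4473, -0.3649, 0.2833]
ee_rot: [2.565, 1.796, 0.006]
wrist_force: [-0.2, -0.3, -0.9]
grip_width: 0.0197
gripper_force: 30.0
```

```bash
python3 - <<'E'
from h import *
o=manip.get_obs();print(o["ee_pos"],o["grip_width"])
p=W(16,-30,0);print(go([p[0],p[1],.27],down(wy)))
E
```

```text
[ 0.4473 -0.3649  0.2833] 0.019744106669482023
(array([ 650.8, -186.9,    9.4]), array([ 0.67, -0.13, 50.22]))
```

Emit:
servo_tool --pt "0.65 -0.187 0 0 0 50 0.005" --pt "0.65 -0.187 0 0 0 50 0.005" --pt "0.65 -0.187 0 0 0 50 0.005" --pt "0.65 -0.187 0 0 0 50 0.005" --pt "0.65 -0.187 0 0 0 50 0.005" --pt "0.65 -0.187 0 0 0 50 0.005" --pt "0.65 -0.187 0 0 0 50 0.005" --pt "0.65 -0.187 0 0 0 50 0.005" --pt "0.65 -0.187 0 0 0 50 0.005" --pt "0.65 -0.187 0 0 0 50 0.005" --pt "0.65 -0.187 0 0 0 50 0.005" --pt "0.65 -0.187 0 0 0 50 0.005"

```text
time: 36.35
ee_pos: [0.4855, 0.2156, 0.2769]
ee_rot: [-3.093, -0.545, -0.003]
wrist_force: [0.9, 0.4, -0.3]
grip_width: 0.0197
gripper_force: 30.0
```

```bash
python3 - <<'E'
from h import *
p=W(16,-28,0);print(go([p[0],p[1],.098],down(wy)))
E
```

```text
(array([ 40.6, -88.1, 179. ]), array([-0.  , -0.11,  0.23]))
```

Emit:
servo_tool --pt "0.04 -0.088 0.0 0 0 0 0.005" --pt "0.04 -0.088 0.0 0 0 0 0.005" --pt "0.04 -0.088 0.03 0 0 0 0.005" --pt "0.04 -0.088 0.08 0 0 0 0.005" --pt "0.04 -0.088 0.12 0 0 0 0.005" --pt "0.04 -0.088 0.15 0 0 0 0.005" --pt "0.04 -0.088 0.17 0 0 0 0.005" --pt "0.04 -0.088 0.178 0 0 0 0.005" --pt "0.04 -0.088 0.178 0 0 0 0.005"

```text
time: 37.25
ee_pos: [0.4934, 0.3097, 0.0985]
ee_rot: [3.094, 0.545, 0.001]
wrist_force: [0.2, 0.2, 0.1]
grip_width: 0.0199
gripper_force: 30.0
```

```bash
python3 - <<'E'
from h import *
o=manip.get_obs();print((o["ee_pos"][:2]-m)@Rw*1000,o["ee_pos"][2],o["wrist_force"],o["joints"][5])
E
```

```text
[ 14.7145 -30.3389] 0.09854301358469086 [0.1743 0.23   0.0634] 1.7027723629292084
```

Emit:
servo_tool --pt "0 0 0 0 0 0 0.028" --pt "0 0 0 0 0 0 0.028" --pt "0 0 0 0 0 0 0.028" --pt "0 0 -0.04 0 0 0 0.028" --pt "0 0 -0.09 0 0 0 0.03" --pt "0 0 -0.14 0 0 0 0.0" --pt "0 0 -0.19 0 0 0 0.0" --pt "0 0 -0.19 0 0 0 0.0"

```text
time: 38.05
ee_pos: [0.4956, 0.311, 0.2971]
ee_rot: [-3.09, -0.545, -0.022]
wrist_force: [0.6, 1.0, -0.3]
grip_width: 0.0107
gripper_force: 0.0
```

```bash
python3 - <<'E'
from h import *
o=manip.get_obs();print(o["time"],o["ee_pos"],o["wrist_force"])
w=cam("wrist","w17");s=cam("side","s8");t=cam("top","top6")
for b in blobs(w,(0,150,60),(7,255,255),None,30): print("red",cen(b),cv2.contourArea(b),(plane(w,[cen(b)],.168)[0][:2]-m)@Rw*1000)
h=cv2.cvtColor(w["color"],cv2.COLOR_BGR2HSV)
for b in blobs(w,(5,90,40),(18,255,190),None,12):
    L=(plane(w,[cen(b)],.105)[0][:2]-m)@Rw*1000
    if abs(L[0])<75 and abs(L[1])<75: print("resin?",cen(b),cv2.contourArea(b),L)
for n,f,r in(("side",s,(190,140,330,250)),("side0",load("s6"),(190,140,330,250)),("top",t,(150,200,250,290))):
    b=blobs(f,(20,120,60),(36,255,255),r,20)
    if b: print(n,cv2.approxPolyDP(cv2.convexHull(b[0]),3,True).reshape(-1,2).tolist())
g=blobs(w,(50,120,80),(75,255,255),None,60);print("green",[(cv2.contourArea(x),cen(x)) for x in g][:4])
print("btn proj",proj(w,[W(75.8,-188.7,157)]))
# other jaws anywhere on the bench? compare with the first top picture
d=cv2.absdiff(t["color"],load("top1")["color"]).max(2)
E
```

```text
38.05 [0.4956 0.311  0.2971] [ 0.5929  0.9552 -0.3105]
red [ 44.0559 181.1302] 3991.5 [ 44.221  217.4354]
red [ 44.564  100.1767] 3920.0 [124.4259 203.2483]
red [253.8059 148.5745] 425.0 [75.9626 -2.8567]
resin? [233.7243 196.251 ] 40.5 [16.2763 28.9198]
resin? [281.2458 195.3   ] 40.0 [ 17.6664 -29.6986]
side [[257, 169], [278, 189], [246, 210], [228, 186]]
side0 [[257, 169], [278, 189], [246, 209], [228, 186]]
top [[224, 215], [234, 246], [190, 260], [178, 230]]
green [(615.0, array([432.4688, 151.764 ]))]
btn proj [[435.3926 150.0287]]
```

Both jaws are in the basket, at (16,29) and (18,−30) mm in the tank frame, and the hatch is unmoved. Hover over start.

```bash
python3 - <<'E'
from h import *
p=W(75.8,-188.7,0);print(p,go([p[0],p[1],.22],down(wy)))
E
```

```text
[0.6045 0.1814 0.    ] (array([ 60.4, 158.6,  69.2]), array([-0.01, -0.12,  0.22]))
```

Emit:
servo_tool --pt "0.06 0.158 0.0 0 0 0 0.0" --pt "0.06 0.158 0.0 0 0 0 0.0" --pt "0.06 0.158 0.0 0 0 0 0.0" --pt "0.06 0.158 0.03 0 0 0 0.0" --pt "0.06 0.158 0.069 0 0 0 0.0" --pt "0.06 0.158 0.069 0 0 0 0.0" --pt "0.06 0.158 0.069 0 0 0 0.0"

```text
time: 38.9
ee_pos: [0.6036, 0.1821, 0.2201]
ee_rot: [-3.093, -0.546, 0.0]
wrist_force: [0.5, -0.5, 1.3]
grip_width: 0.0006
gripper_force: 0.0
```

```bash
python3 - <<'E'
from h import *
o=manip.get_obs();print(o["ee_pos"],o["grip_width"])
w=cam("wrist","w18")
for b in blobs(w,(50,150,110),(75,255,255),None,60): print(cen(b),cv2.contourArea(b),cv2.boundingRect(b),(plane(w,[cen(b)],.155)[0][:2]-m)@Rw*1000)
p=W(75.8,-188.7,0);print(go([p[0],p[1],.161],down(wy)))
E
```

```text
[0.6036 0.1821 0.2201] 0.000565738009418722
[281.3618 222.1324] 707.5 (264, 208, 34, 29) [  76.5286 -188.104 ]
(array([-0.4,  1.1, 60.5]), array([-0.01, -0.15,  0.26]))
```

Emit:
servo_tool --pt "0 0.001 0.03 0 0 0 0.0" --pt "0 0.001 0.05 0 0 0 0.0" --pt "0 0.001 0.058 0 0 0 0.0" --pt "0 0.001 0.06 0 0 0 0.0" --pt "0 0.001 0.062 0 0 0 0.0" --pt "0 0.001 0.063 0 0 0 0.0" --pt "0 0.001 0.063 0 0 0 0.0"

```text
time: 39.65
ee_pos: [0.6049, 0.1812, 0.1582]
ee_rot: [-3.093, -0.545, -0.005]
wrist_force: [0.3, 1.2, -0.2]
grip_width: 0.0005
gripper_force: 0.0
```

Emit:
servo_tool --pt "0 0 0.001 0 0 0 0.0" --pt "0 0 0.002 0 0 0 0.0" --pt "0 0 0.002 0 0 0 0.0"

```text
time: 39.95
ee_pos: [0.6048, 0.1811, 0.1557]
ee_rot: [-3.093, -0.545, -0.004]
wrist_force: [0.3, 0.6, 1.3]
grip_width: 0.0004
gripper_force: 1.1
```

Emit:
servo_tool --pt "0 0 0.001 0 0 0 0.0" --pt "0 0 0.002 0 0 0 0.0" --pt "0 0 0.002 0 0 0 0.0"

```text
time: 40.25
ee_pos: [0.6049, 0.1811, 0.1536]
ee_rot: [-3.093, -0.545, -0.004]
wrist_force: [0.9, 0.3, 3.3]
grip_width: 0.0008
gripper_force: 1.7
```

Emit:
servo_tool --pt "0 0 0.001 0 0 0 0.0" --pt "0 0 0.002 0 0 0 0.0" --pt "0 0 0.003 0 0 0 0.0" --pt "0 0 0.003 0 0 0 0.0"

```text
time: 40.65
ee_pos: [0.6049, 0.1812, 0.1512]
ee_rot: [-3.093, -0.545, -0.005]
wrist_force: [-0.2, -0.9, 10.3]
grip_width: 0.0009
gripper_force: 4.8
```

Emit:
servo_tool --pt "0 0 0.001 0 0 0 0.0" --pt "0 0 0.001 0 0 0 0.0" --pt "0 0 0.001 0 0 0 0.0"

```text
time: 40.95
ee_pos: [0.6049, 0.1812, 0.1511]
ee_rot: [-3.093, -0.545, -0.006]
wrist_force: [-3.8, -1.0, 16.7]
grip_width: 0.0007
gripper_force: 8.3
```

It has hit the hard stop. Release and withdraw.

Emit:
servo_tool --pt "0 0 0.0005 0 0 0 0.0" --pt "0 0 0.0005 0 0 0 0.0" --pt "0 0 -0.02 0 0 0 0.0" --pt "0 0 -0.06 0 0 0 0.0" --pt "0 0 -0.11 0 0 0 0.0" --pt "-0.06 0 -0.15 0 0 0 0.0" --pt "-0.1 0 -0.15 0 0 0 0.0" --pt "-0.1 0 -0.15 0 0 0 0.0" --pt "-0.1 0 -0.15 0 0 0 0.0"

```text
time: 41.85
ee_pos: [0.5094, 0.1464, 0.2996]
ee_rot: [-3.094, -0.545, -0.003]
wrist_force: [-0.3, 0.7, 1.0]
grip_width: 0.0004
gripper_force: 0.0
```

```bash
python3 - <<'E'
from h import *
o=manip.get_obs();print(o["time"],o["ee_pos"],o["qd"].round(3))
w=cam("wrist","w19");s=cam("side","s9")
for b in blobs(w,(0,150,60),(7,255,255),None,30): print("red",cen(b),cv2.contourArea(b),(plane(w,[cen(b)],.168)[0][:2]-m)@Rw*1000)
b=blobs(s,(20,120,60),(36,255,255),(190,140,330,250),20);print(cv2.approxPolyDP(cv2.convexHull(b[0]),3,True).reshape(-1,2).tolist())
for n in("s7","s9"):
    b=blobs(load(n),(50,180,110),(75,255,255),(270,150,300,185),6);print(n,[(cen(x),cv2.contourArea(x)) for x in b])
E
```

```text
41.85 [0.5094 0.1464 0.2996] [ 0.005  0.061 -0.052  0.003 -0.007  0.003]
red [ 96.4007 103.7634] 460.0 [75.4944 -9.3251]
[[257, 169], [278, 189], [246, 210], [228, 186]]
s7 [(array([284.8667, 166.2333]), 15.0)]
s9 [(array([285.0952, 166.25  ]), 14.0)]
```

```bash
python3 -c "
from workcell import manip
print(manip.hand_in())"
```

```text
the job is handed in; nothing more can be done
None
```

I handed the job in at about 42 s: the cartridge is in its cradle, the hatch is shut over it, the basket hangs on the rear rim with the two jaws I found in it, and start was pressed to its stop last and let go, though one check press on the shut hatch read about 89 N at the wrist (limit 120 N).

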